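# Load bearing blocks into a fixture under a plunger-locked sliding guard

### The arm

A 6-joint arm with a two-finger parallel gripper is mounted at the origin on the work surface; the furniture and walls round the work are solid. World frame = base frame: x ahead of the robot, y to its left, z up, the work surface at z = 0. Lengths are in m, angles in rad, forces in N, time in s.
With the tool pointing down it reaches from about 0.4 to 0.825 m from the base axis. Payload 7 kg.
Tool frame: the origin (TCP) lies midway between the tips of the shut fingers; the grasp point (between the pads) lies 19 mm behind it; z points along the fingers, x is the direction in which the jaws open and shut, and the axes are right-handed (so a half turn about z gives the same grasp; the last joint's range is limited). The gripper opens to 88 mm and grips with 3 to 60 N. Pads are 19 mm wide; open, the fingers measure 130 mm over their backs; the gripper's body (78 mm by 193 mm) begins 47 mm behind the grasp point.
Start: joints at [-1.049, 0.359, 0.012, 0, -1.224, -0.288], TCP at [0.156, -0.657, 0.199] pointing down, gripper open.
Joint ranges: [-3.07, 3.07], [-1.43, 2.12], [-1.02, 1.25], [-3.03, 1.67], [-3.05, -0], [-3.03, 3.03]. Speed limits (rad/s): [2.39, 2.39, 3.01, 3.14, 3.14, 3.14].

### API

Orientations are given as [roll, pitch, yaw] about the fixed x, y, z axes, in that order (R = Rz(yaw) Ry(pitch) Rx(roll)).
In Python, from station import status, eyes, workorder gives the robot as it stands.
- The arm moves only by the shell command python3 -m jog 'ROWS' [OPENING] [FORCE]. ROWS is JSON, a list of rows, each a list of 6 numbers: the shift along the world's x, y, z in mm, then the turn, a rotation vector about the world's x, y, z in rad. A call has 1 to 12 rows; each row shifts and turns the pose as measured when the row begins; what a row does not reach is not made up. A row lasts 1/10 s, in which the tool goes at most 50 mm and 8.59 degrees, less where a joint would pass 70% of its speed; a pose out of reach is approached as far as the arm can. A call with a gripper value outside its range is refused whole. OPENING is the opening, from 0 (shut) to 1 (fully open), set as the call begins (- or left out, the last holds). The fingers move at their own pace and stop on an object; FORCE is the grip in N (left out, the last holds). Time passes only in rows, so rows that do not move let the fingers close. It gives the time, the measured TCP pose, the force and the opening at its end, in the units of the state.
- status.get_state(): the state, without advancing time (a new reading comes with each control period).
- eyes.grab_frame(name): name is "scene" or "side" or "wrist"; returns the picture (400x640x3 uint8, blue, green, red); there is no depth.
- eyes.calibration(name): a dict with "camera_matrix" (3x3 intrinsics, pixels), "cam_to_world" (4x4, takes a point from camera to world coordinates); the wrist camera has in their place "hand_eye" (4x4, takes a point from camera to tool coordinates, whose origin is the TCP and whose axes are the tool frame's). Camera axes: x right, y up, looking along -z (the intrinsics and any distortion apply to the point x, -y, -z); pixel columns grow to the right and rows downward; lengths in m; the calibration is good to about 2 mm. A picture is of the moment at which its call begins: read the wrist's pose just before it. calibration takes no time and is no camera call.
- workorder.job_done(): hands the job in, once; it reports no verdict.
The state is a dict: "t": time; "q": joint angles; "qd": joint speeds; "joint_efforts": joint torques, N m; "eef_pos": TCP position; "ee_rot": TCP orientation; "force": force on the tool from outside, world axes, zero at the start; "moment": the same for the moment, N m; "width": finger opening in m.
Only numpy, scipy, OpenCV 4.12 (cv2) and the standard library are available. Lean on these libraries where they do the work, as an engineer would, in place of code of your own. Each camera call takes 0.05 s, during which the arm holds its last target. There are 200 camera calls.

### The job

Load the guarded test fixture: pull up the spring plunger knob, slide the guard cover fully open until the plunger drops into its open hole, and stand all the bearing blocks from the mat side by side, upright, on the rubber nest between the two bar supports, centred so the bar will pass over the middle of each. Then lay the retaining bar across both supports, between their lips, and pull the plunger again to slide the cover fully shut until it locks. Leave the other things on the shelf alone.

Things in the scene. Friction and masses are not known exactly. Their poses are not given: they have to be found in the camera images.
- fixture: Aluminium fixture fixed on the riser shelf (shelf top at z = 140 mm), 233 x 232 mm. Origin on the shelf under the nest's centre; +x is the way the cover opens. It spans x -55..178, y -116..116 mm. Two rails along x (y = +-98..114 mm, tops 78 mm high) carry the cover. All heights here are above the shelf top. The nest is clear from above once the cover is open.
- nest (a point): Centre of the top of the black rubber nest (104 x 158 mm), 12 mm above the shelf, axes as the fixture's. Bar supports stand at y = +-80..97 mm, tops 34 mm above this point, with lips 8 mm high at x = +-17..22 mm. A stop strip 6 mm high stands at x = +38..43 mm: keep fingertips over 7 mm above the nest. Opened cover starts at x = +72 mm.
- cover (a joint): Guard cover, clear panel in grey frame, 100 (x) x 228 x 6 mm, underside 78 mm above the shelf. Slides along the fixture's +x: 0 shut, 0.122 m fully open; hard stops at both ends. Slides with 2 to 4 N once the plunger is up; the pin, let down between the holes, just drags on the rail.
- plunger (a joint): Spring index plunger on the cover: 0 pin home in a rail hole, 0.015 m pulled fully up. Over about 0.011 m the pin is free of the hole. Spring 5 N at 0, 10 N at full pull. It springs down by itself when let go and drops into a hole at either end of the cover's travel (shut or open).
- knob (a point): Centre of the plunger's round black knob, 28 mm diameter, 22 mm high; on the cover at fixture x = +10 mm (shut) or +132 mm (open), y = -106 mm, 111 mm above the shelf when down. The pale plunger body below it tops out 17 mm under this point, the cover's top 27 mm under. Moves with cover and plunger.
- block_1: Plain aluminium bearing block, 60 (x) x 32 (y) x 28 (z) mm, 0.14 kg, round bore showing on both 32-mm-apart sides; origin at the centre of its underside. Starts upright on the thin black mat (top at z = 142 mm). There are three or four alike. Grasp it across its 60 mm length, so that the blocks fit side by side.
- block_2: Plain aluminium bearing block, 60 (x) x 32 (y) x 28 (z) mm, 0.14 kg, round bore showing on both 32-mm-apart sides; origin at the centre of its underside. Starts upright on the thin black mat (top at z = 142 mm). There are three or four alike. Grasp it across its 60 mm length, so that the blocks fit side by side.
- block_3: Plain aluminium bearing block, 60 (x) x 32 (y) x 28 (z) mm, 0.14 kg, round bore showing on both 32-mm-apart sides; origin at the centre of its underside. Starts upright on the thin black mat (top at z = 142 mm). There are three or four alike. Grasp it across its 60 mm length, so that the blocks fit side by side.
- block_4: Plain aluminium bearing block, 60 (x) x 32 (y) x 28 (z) mm, 0.14 kg, round bore showing on both 32-mm-apart sides; origin at the centre of its underside. Starts upright on the thin black mat (top at z = 142 mm). There are three or four alike. Grasp it across its 60 mm length, so that the blocks fit side by side.
- bar: Steel retaining bar, 24 (x) x 186 (y) x 10 (z) mm, with a black grip block 22 (x) x 50 (y) mm on its middle that rises from 10 to 26 mm; 0.3 kg. Origin at the centre of the underside; either way round is the same. Starts flat on the shelf, right of the mat, lying away from the robot. Laid across, its underside is 34 mm above the nest; blocks stay 6 mm below it.
- masking_tape: Roll of masking tape, 100 mm across, 25 mm high; bystander.
- nylon_block: Cream nylon block, 90 x 58 x 26 mm; bystander.
- side_cutters: Side cutters with red handles, 126 mm long; bystander.

How it is judged:
By the outcome, as a careful person would: the job done as asked, in the order asked, and still so for the second after the job is handed in, with the robot touching nothing.
Of block_1, block_2, block_3, block_4 only 3 to 4 are there at a start; the rules pass over those that are not, and their reading is None.
At some moment in a run one of block_1, block_2, block_3, block_4 may be knocked a few centimetres aside while the robot is not near it.
Once in a run the grip may slacken for a moment while it holds something.
It also fails if it takes over 210 s, if anything falls off the work surface, if the arm or the gripper's body presses on something with over 40 N, if the wrist force passes 120 N, or if a joint passes its speed limit or range.

## Working session

There is one attempt and no reset: what is moved stays moved. The work goes in short steps, Python scripts to look and compute and a shell command to move; the robot and the scene stay as the last step left them, time stands still between calls to the robot, and variables do not carry over. Pictures are saved under pics/ and viewed, about 12 in all and at most 16, crops included, and the job is handed in when it is done.

```bash
ls; mkdir -p pics; cat > h.py <<'E'
import numpy as np, cv2
from station import status, eyes, workorder
from scipy.spatial.transform import Rotation as R
def T_tool():
    s=status.get_state(); T=np.eye(4); r=np.array(s['ee_rot'])
    T[:3,:3]=R.from_euler('xyz',r).as_matrix() if r.size==3 else r
    T[:3,3]=s['eef_pos']; return T
def cam(name):
    c=eyes.calibration(name); K=np.array(c['camera_matrix'])
    M=np.array(c['cam_to_world']) if 'cam_to_world' in c else T_tool()@np.array(c['hand_eye'])
    return K,M,c
def grab(name,fn=None):
    K,M,c=cam(name); im=eyes.grab_frame(name)
    if fn: cv2.imwrite('pics/'+fn,im)
    return im,K,M
def ray(K,M,uv,z):
    d=np.array([(uv[0]-K[0,2])/K[0,0],-(uv[1]-K[1,2])/K[1,1],-1]); d=M[:3,:3]@d
    return M[:3,3]+d*(z-M[2,3])/d[2]
def proj(K,M,p):
    q=np.linalg.inv(M)@np.r_[p,1]; return np.array([K[0,2]+K[0,0]*q[0]/-q[2],K[1,2]+K[1,1]*-q[1]/-q[2]])
E
python3 - <<'E'
from h import *
print(status.get_state())
for n in('scene','side','wrist'):
    im,K,M=grab(n,n+'0.png'); print(n,K.tolist(),M.round(3).tolist(),eyes.calibration(n).keys())
E
```

```text
pics
{'t': 0.0, 'q': array([-1.04887894e+00,  3.59393680e-01,  1.10074845e-02, -3.90870622e-04,
       -1.22413014e+00, -2.88101924e-01]), 'qd': array([ 1.03832953e-03,  1.91042287e-04,  1.51069287e-05,  1.60284898e-04,
        3.66001879e-04, -3.90139834e-04]), 'joint_efforts': array([ 4.10204939e-04, -5.82716310e+01,  2.93055224e+01,  6.99775949e+00,
        6.83968668e-03, -1.55963507e-04]), 'eef_pos': array([ 0.1562288 , -0.65607168,  0.19778867]), 'ee_rot': array([-3.14145618e+00, -1.75352941e-03,  1.80447855e+00]), 'force': array([0.06068736, 0.79692218, 0.47711767]), 'moment': array([-0.01159523, -0.041325  , -0.03060068]), 'width': 0.08749028075496225}
scene [[417.46294651431265, 0.0, 313.5927032425544], [0.0, 417.46294651431265, 194.73095341046266], [0.0, 0.0, 1.0]] [[-0.757, 0.349, -0.552, -0.245], [-0.653, -0.426, 0.626, 0.823], [-0.017, 0.834, 0.551, 0.987], [0.0, 0.0, 0.0, 1.0]] dict_keys(['camera_matrix', 'cam_to_world'])
side [[503.17117591638174, 0.0, 321.0061308107028], [0.0, 503.17117591638174, 195.78271253101803], [0.0, 0.0, 1.0]] [[0.95, -0.214, 0.227, 0.825], [0.312, 0.614, -0.725, -1.026], [0.016, 0.76, 0.65, 1.168], [0.0, 0.0, 0.0, 1.0]] dict_keys(['camera_matrix', 'cam_to_world'])
wrist [[350.75665848701505, 0.0, 320.2791665432638], [0.0, 350.75665848701505, 196.41085391746142], [0.0, 0.0, 1.0]] [[-0.232, -0.926, -0.298, 0.075], [0.973, -0.22, -0.073, -0.675], [0.002, -0.307, 0.952, 0.384], [0.0, 0.0, 0.0, 1.0]] dict_keys(['camera_matrix', 'hand_eye'])
```

```bash
python3 - <<'E'
import cv2,numpy as np
a=cv2.imread('pics/scene0.png');b=cv2.imread('pics/side0.png')
cv2.imwrite('pics/both0.png',cv2.resize(np.vstack([a,b]),(800,1000))[:, :])
E
```

```text
(no output)
```

View pics/scene0.png

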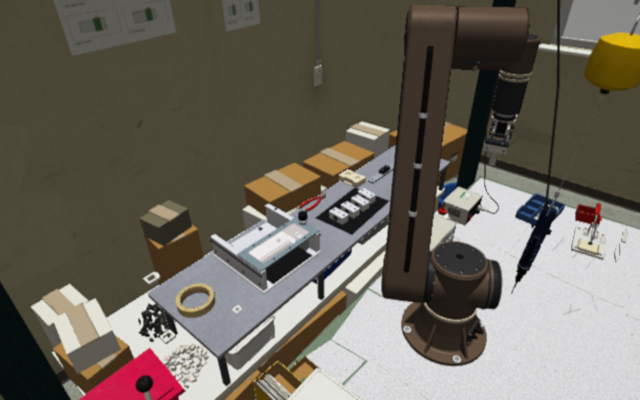

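View pics/side0.png

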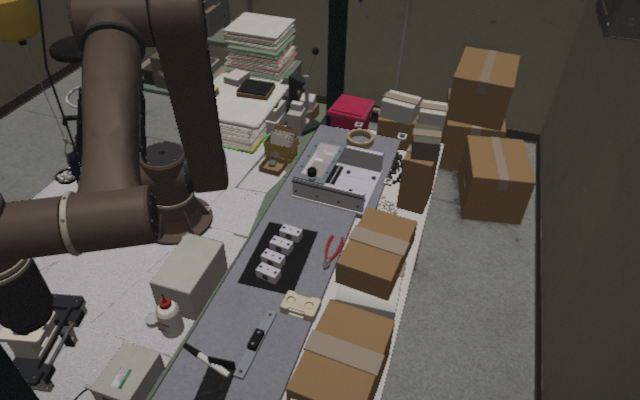

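Side view: knob near (312,172), four blocks at about (290,231), (281,243), (273,256), (268,271), bar grip at (257,338). The fixture is at the far left and nylon, cutters and tape are apart from the work.

```bash
python3 - <<'E'
from h import *
K,M,_=cam('side')
for n,uv,z in [('knob',(312,172),.262),('b1',(290,230),.17),('b2',(281,243),.17),('b3',(273,256),.17),('b4',(268,271),.17),('grip',(257,338),.166),('barA',(273,313),.15),('barB',(237,374),.15),('fixL',(293,178),.21),('fixR',(362,210),.21),('mat',(270,224),.142),('mat',(316,235),.142),('mat',(240,283),.142),('tape',(361,137),.165)]:
    print(n,ray(K,M,uv,z).round(3))
K,M,_=cam('scene')
for n,uv,z in [('knob',(303,215),.262)]:print(n,ray(K,M,uv,z).round(3))
a=cv2.imread('pics/side0.png')[110:310,230:430]
b=cv2.imread('pics/scene0.png')[140:300,210:410]
cv2.imwrite('pics/c0.png',np.hstack([cv2.resize(a,(480,480),interpolation=2),cv2.resize(b,(480,384),interpolation=2)[:480]][0:1]))
cv2.imwrite('pics/c0.png',np.hstack([cv2.resize(a,(400,400),interpolation=2),cv2.resize(b[:, :160],(400,400),interpolation=2)]))
E
```

```text
knob [0.45  0.078 0.262]
b1 [ 0.439 -0.082  0.17 ]
b2 [ 0.434 -0.138  0.17 ]
b3 [ 0.432 -0.19   0.17 ]
b4 [ 0.44  -0.243  0.17 ]
grip [ 0.492 -0.434  0.166]
barA [ 0.495 -0.347  0.15 ]
barB [ 0.482 -0.523  0.15 ]
fixL [0.383 0.094 0.21 ]
fixR [0.619 0.022 0.21 ]
mat [ 0.364 -0.052  0.142]
mat [ 0.507 -0.051  0.142]
mat [ 0.376 -0.282  0.142]
tape [0.508 0.446 0.165]
knob [0.434 0.101 0.262]
```

View pics/c0.png

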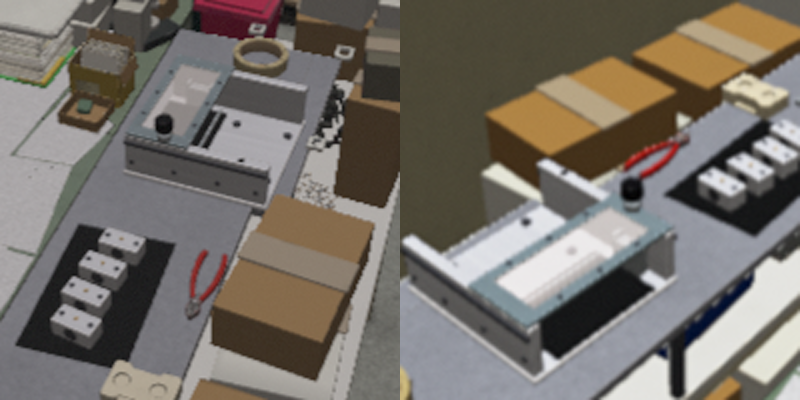

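The cover is at the robot end and opens along roughly world +x (yaw about −0.3). Next I'll raise the arm and look with the wrist camera.

```bash
python3 -m jog '[[0,0,50,0,0,0],[0,20,50,0,0,0],[30,30,50,0,0,0.14],[40,30,50,0,0,0.14],[40,30,40,0,0,0.14],[40,30,0,0,0,0.14],[40,30,0,0,0,0.14],[40,30,0,0,0,0.14],[30,40,0,0,0,0.14],[20,45,0,0,0,0.06],[20,45,0,0,0,0],[0,50,0,0,0,0]]' 1; python3 -m jog '[[0,50,0,0,0,0],[0,50,0,0,0,0],[0,50,0,0,0,0],[0,50,0,0,0,0],[0,50,0,0,0,0],[0,40,0,0,0,0],[0,40,0,0,0,0],[0,20,0,0,0,0],[0,0,0,0,0,0]]'
```

```text
t: 1.35
eef_pos: [0.4301, -0.2923, 0.4009]
ee_rot: [-3.137, -0.015, 2.879]
force: [1.0, 0.8, 0.2]
width: 0.0873
t: 2.25
eef_pos: [0.4253, 0.0662, 0.3994]
ee_rot: [-3.14, -0.017, 2.886]
force: [-0.9, 0.0, 0.2]
width: 0.0876
```

```bash
python3 -m jog '[[20,10,40,0,0.017,0],[0,0,20,0,0,0],[0,0,0,0,0,0]]'; python3 - <<'E'
from h import *
im,K,M=grab('wrist','w1.png'); np.savez('w1.npz',K=K,M=M); print(status.get_state()['eef_pos'],status.get_state()['ee_rot'],M.round(3))
E
```

```text
t: 2.55
eef_pos: [0.4416, 0.0746, 0.4561]
ee_rot: [-3.127, -0.043, 2.888]
force: [0.4, 1.1, -0.1]
width: 0.0877
[0.44143226 0.07475778 0.45485893] [-3.12662348 -0.04415174  2.88829455] [[-0.967 -0.251 -0.034  0.429]
 [ 0.25  -0.923 -0.294 -0.005]
 [ 0.042 -0.293  0.955  0.643]
 [ 0.     0.     0.     1.   ]]
```

View pics/w1.png

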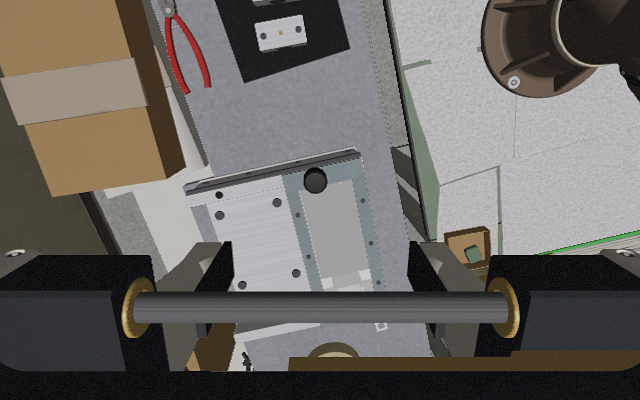

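```bash
cat >> h.py <<'E'
def goto(p,yaw):
    s=status.get_state(); T=T_tool(); Rt=R.from_euler('xyz',[np.pi,0,yaw])
    a=(Rt*R.from_matrix(T[:3,:3]).inv()).as_rotvec()
    print('d mm',((np.array(p)-T[:3,3])*1000).round(1),'rot',a.round(3))
E
python3 - <<'E'
import cv2
a=cv2.imread('pics/w1.png')[130:330,170:410]
cv2.imwrite('pics/c1.png',cv2.resize(a,(720,600),interpolation=cv2.INTER_CUBIC))
E
```

```text
(no output)
```

View pics/c1.png

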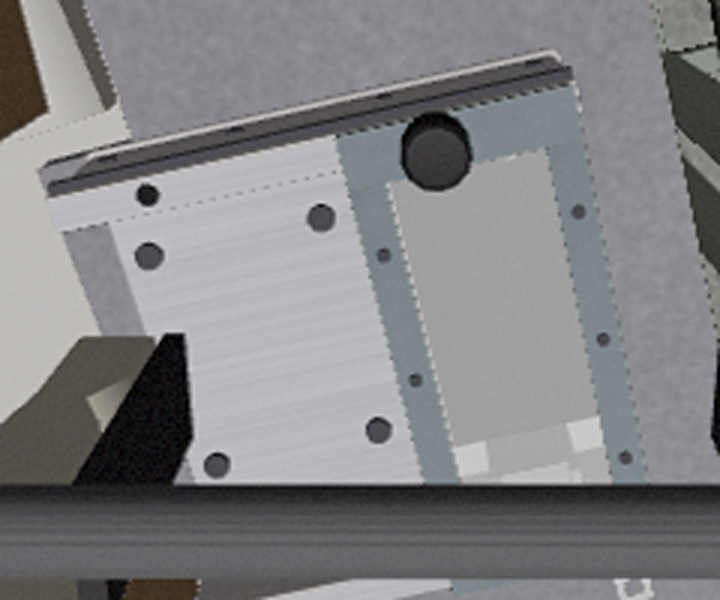

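```bash
python3 - <<'E'
from h import *
d=np.load('w1.npz');K,M=d['K'],d['M']
f=lambda u,v,z: ray(K,M,(170+u/3,130+v/3),z)[:2]
P=np.array([f(148,195,.218),f(436,151,.262),f(578,86,.224),f(337,138,.224),f(645,480,.224),f(425,480,.224)]); print(P.round(4))
ang=lambda v:np.arctan2(v[1],v[0])
print('yaw',ang(P[0]-P[1]),ang(P[3]-P[2]),ang(P[4]-P[2])-np.pi/2,ang(P[5]-P[3])-np.pi/2, np.linalg.norm(P[0]-P[1]),np.linalg.norm(P[2]-P[3]))
F=np.array([[.132,-.106],[.010,-.106],[-.05,-.114],[.05,-.114]])
a=F-F.mean(0);b=P[:4]-P[:4].mean(0)
th=np.arctan2((a[:,0]*b[:,1]-a[:,1]*b[:,0]).sum(),(a*b).sum());c,s=np.cos(th),np.sin(th)
Rm=np.array([[c,-s],[s,c]]);o=P[:4].mean(0)-Rm@F.mean(0)
print('fit',th,o,'res mm',((P[:4]-o-F@Rm.T)*1000).round(1))
print('knob',o+Rm@F[1])
goto(np.r_[P[1],.30],th+np.pi)
E
```

```text
[[0.5655 0.0906]
 [0.4431 0.0923]
 [0.382  0.0908]
 [0.4821 0.0863]
 [0.3915 0.2773]
 [0.4884 0.2496]]
yaw -0.014203653964586605 -0.045101021045122515 -0.05122127980978508 -0.0386676065692686 0.12240710977653874 0.1002038344344072
fit -0.039733511894592045 [0.43703897 0.20132418] res mm [[ 0.7  0.4]
 [ 0.3 -2.7]
 [-0.6  1.4]
 [-0.4  0.8]]
knob [0.44282044 0.09501061]
d mm [   1.6   17.6 -154.9] rot [ 0.008 -0.046  0.213]
```

```bash
python3 -m jog '[[1,10,-40,0.004,-0.03,0.12],[1,8,-40,0.004,-0.016,0.093],[0,0,-40,0,0,0],[0,0,-30,0,0,0],[0,0,0,0,0,0]]' 1 10; python3 - <<'E'
from h import *
im,K,M=grab('wrist','w2.png'); np.savez('w2.npz',K=K,M=M); goto([.443,.094,.238],np.pi-.042)
E
```

```text
t: 3.1
eef_pos: [0.441, 0.0897, 0.2968]
ee_rot: [3.14, 0.001, 3.107]
force: [-0.7, -0.0, -0.1]
width: 0.0875
d mm [  0.9   4.1 -61.2] rot [-0.003  0.004 -0.008]
```

View pics/w2.png

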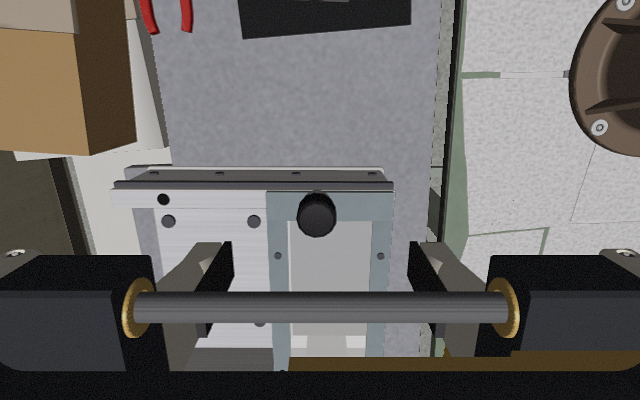

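```bash
python3 - <<'E'
from h import *
d=np.load('w2.npz');K,M=d['K'],d['M']
im=cv2.imread('pics/w2.png');g=im.max(2)[185:245,290:345]
m=(g<60).astype(np.uint8);ys,xs=np.where(m);print(xs.min()+290,xs.max()+290,ys.min()+185,ys.max()+185)
p=ray(K,M,(316.5,216),.262);print(p)
h=ray(K,M,(163,199),.218);print(h)
for e in [((267,191),(275,370)),((393,191),(382,350))]: print(ray(K,M,e[0],.224)[:2],ray(K,M,e[1],.224)[:2])
goto(np.r_[p[:2],.238],np.pi-.042)
E
```

```text
290 344 190 236
[0.44352043 0.09157693 0.262     ]
[0.56613395 0.09006804 0.218     ]
[0.48189738 0.08438165] [0.48849422 0.25712055]
[0.38484815 0.0876294 ] [0.39026783 0.23766834]
d mm [  1.4   1.7 -61.2] rot [-0.003  0.004 -0.008]
```

```bash
python3 -m jog '[[1.5,3.5,-30,-0.003,0.004,-0.005],[0,0,-24,0,0,0],[0,0,-7,0,0,0],[0,0,0,0,0,0]]' 1 10;  python3 -m jog '[[0,0,0,0,0,0],[0,0,0,0,0,0],[0,0,0,0,0,0],[0,0,0,0,0,0],[0,0,0,0,0,0],[0,0,0,0,0,0],[0,0,0,0,0,0],[0,0,0,0,0,0]]' 0 6
```

```text
t: 3.55
eef_pos: [0.4476, 0.0935, 0.2442]
ee_rot: [3.138, 0.01, 3.101]
force: [0.7, -0.3, 0.3]
width: 0.0875
t: 4.35
eef_pos: [0.4503, 0.0945, 0.25]
ee_rot: [3.135, 0.017, 3.101]
force: [0.2, 0.8, 0.1]
width: 0.0291
```

```bash
python3 -m jog '[[0,0,0,0,0,0]]' 0.6 ; python3 -m jog '[[0,0,0,0,0,0],[0,0,0,0,0,0],[0,0,0,0,0,0],[0,0,0,0,0,0]]';python3 -c "
from h import *
goto([.4435,.0935,.240],np.pi-.042)"
```

```text
t: 4.45
eef_pos: [0.4503, 0.0945, 0.25]
ee_rot: [3.135, 0.017, 3.101]
force: [-0.2, -0.3, -0.0]
width: 0.0332
t: 4.85
eef_pos: [0.4502, 0.0945, 0.2498]
ee_rot: [3.135, 0.016, 3.101]
force: [-0.6, 0.1, 0.3]
width: 0.0521
d mm [-6.7 -1.  -9.8] rot [-0.006  0.017 -0.001]
```

```bash
python3 - <<'E'
from h import *
im,K,M=grab('wrist'); im2,_,_=grab('side')
cv2.imwrite('pics/c3.png',np.hstack([cv2.resize(im[130:370,180:460],(466,400)),cv2.resize(im2[130:230,260:340],(320,400),interpolation=2)]))
E
```

```text
(no output)
```

View pics/c3.png

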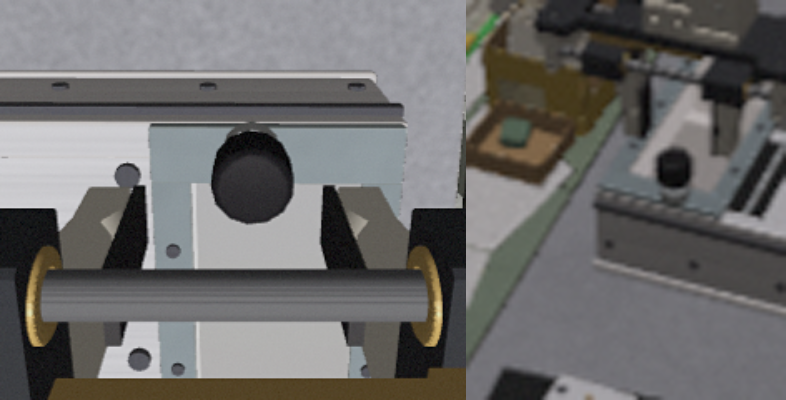

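```bash
python3 - <<'E'
from h import *
K,M,c=cam('wrist');T=T_tool();print(np.array(c['hand_eye']).round(4))
for z in (0,-.019,-.04):
  for x in (-.026,0,.026): print(z,x,proj(K,M,(T@[x,0,z,1])[:3]).round(1))
p=ray(K,M,(180+252*.6,130+186*.6),.262);print(p)
# side triangulation
K2,M2,_=cam('side'); print('side', ray(K2,M2,(260+672/4-466/4,130+160/4),.262))
print(proj(K2,M2,p))
print('tcp in side',proj(K2,M2,T[:3,3]))
E
```

```text
[[ 1.000e+00 -6.000e-04  4.000e-04  3.000e-04]
 [-5.000e-04 -9.518e-01 -3.068e-01 -8.310e-02]
 [ 6.000e-04  3.068e-01 -9.518e-01 -1.858e-01]
 [ 0.000e+00  0.000e+00  0.000e+00  1.000e+00]]
0 -0.026 [274.9 234.6]
0 0 [320.  234.6]
0 0.026 [365.  234.7]
-0.019 -0.026 [270.4 249.5]
-0.019 0 [319.9 249.5]
-0.019 0.026 [369.4 249.5]
-0.04 -0.026 [264.3 269.7]
-0.04 0 [319.8 269.7]
-0.04 0.026 [375.4 269.8]
[0.4438679  0.09322565 0.262     ]
side [0.44511417 0.08676528 0.262     ]
[311.81254899 168.65374876]
tcp in side [313.95826633 172.11196574]
```

```bash
python3 -c "
from h import *
s=status.get_state();print(s['q'].round(3),s['joint_efforts'].round(1))"; python3 -m jog '[[0,0,-5,0,0,0]]';python3 -m jog '[[0,0,-5,0,0,0]]';python3 -m jog '[[-7,-1,0,-0.006,0.017,0]]';python3 -m jog '[[0,0,0,0,0,0]]'; python3 -c "
from h import *
s=status.get_state();print(s['q'].round(3))"
```

```text
[ 0.642 -0.05  -0.369  0.005 -1.236 -0.684] [  0.  -25.5  29.7   7.1   0.    0. ]
t: 5.05
eef_pos: [0.4506, 0.0946, 0.2452]
ee_rot: [3.134, 0.017, 3.101]
force: [-0.3, -0.3, 0.4]
width: 0.0525
t: 5.15
eef_pos: [0.4506, 0.0946, 0.2397]
ee_rot: [3.134, 0.017, 3.101]
force: [-0.2, -0.5, -0.0]
width: 0.0528
t: 5.25
eef_pos: [0.443, 0.0933, 0.2388]
ee_rot: [-3.141, -0.001, 3.101]
force: [-0.4, -0.6, -1.1]
width: 0.0523
t: 5.35
eef_pos: [0.4424, 0.0932, 0.2386]
ee_rot: [-3.141, -0.002, 3.101]
force: [0.5, 0.7, -0.0]
width: 0.0525
[ 6.450e-01 -4.400e-02 -3.850e-01 -1.000e-03 -1.232e+00 -6.850e-01]
```

```bash
python3 -m jog '[[0,0,0,0,0,0],[0,0,0,0,0,0],[0,0,0,0,0,0],[0,0,0,0,0,0],[0,0,0,0,0,0],[0,0,0,0,0,0]]' 0 40; python3 - <<'E'
from h import *
im,K,M=grab('wrist'); im2,_,_=grab('side')
cv2.imwrite('pics/c4.png',np.hstack([cv2.resize(im[130:370,180:460],(466,400)),cv2.resize(im2[130:230,260:340],(320,400),interpolation=2)]))
E
```

```text
t: 5.95
eef_pos: [0.4426, 0.0934, 0.2389]
ee_rot: [-3.141, -0.002, 3.101]
force: [0.4, 1.0, -0.3]
width: 0.0101
```

View pics/c4.png

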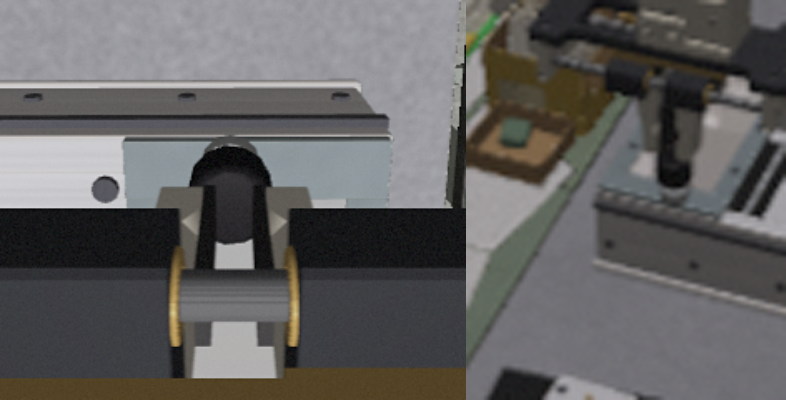

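```bash
python3 - <<'E'
from h import *
# current view, knob left/right/outline
im,K,M=grab('wrist','w5.png'); np.savez('w5.npz',K=K,M=M); print(status.get_state()['width'],status.get_state()['eef_pos'])
obs=[(np.load('w1.npz'),(315.3,180)),(np.load('w2.npz'),(316.5,216))]
A=[];b=[]
def add(K,M,uv):
    d=M[:3,:3]@np.array([(uv[0]-K[0,2])/K[0,0],-(uv[1]-K[1,2])/K[1,1],-1]);d/=np.linalg.norm(d)
    P=np.eye(3)-np.outer(d,d);A.append(P);b.append(P@M[:3,3])
for d,uv in obs: add(d['K'],d['M'],uv)
K2,M2,_=cam('side');add(K2,M2,(312,171.5))
K3,M3,_=cam('scene');
print(np.linalg.lstsq(np.vstack(A),np.hstack(b),rcond=None)[0])
print(np.linalg.lstsq(np.vstack(A[:2]),np.hstack(b[:2]),rcond=None)[0])
for q in ([.4435,.0935,.262],[.4435,.0935,.240],[.4435,.0935,.23]):
    print(proj(K3,M3,q),proj(K2,M2,q),proj(K,M,q))
cv2.imwrite('pics/c5.png',np.hstack([cv2.resize(cv2.imread('pics/scene0.png')[190:260,270:340],(400,400),interpolation=2),cv2.resize(cv2.imread('pics/side0.png')[145:215,280:350],(400,400),interpolation=2)]))
E
```

```text
0.0015752628281816452 [0.44256546 0.09335858 0.23886483]
[0.44366872 0.09566276 0.24967743]
[0.44336985 0.09281951 0.25872499]
[302.38156051 212.70558003] [311.72500137 168.5752833 ] [318.24449937 253.3301468 ]
[302.61382925 218.66989931] [311.69793355 174.43361111] [318.40595177 235.67124065]
[302.71792157 221.34283668] [311.68579969 177.05976124] [318.46873589 228.80420804]
```

View pics/c5.png

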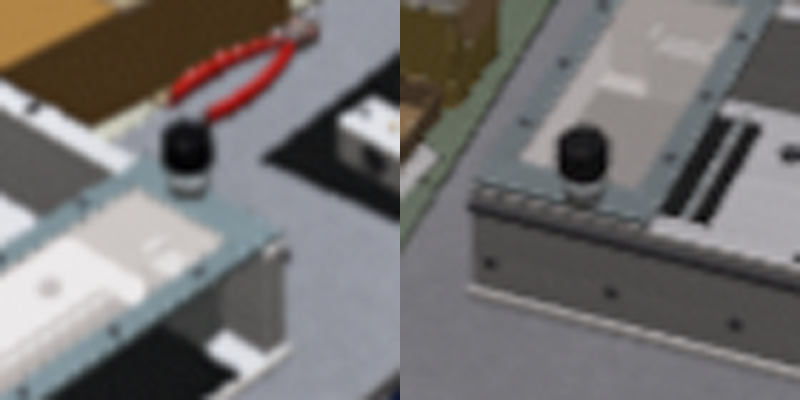

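```bash
for i in 1 2 3 4 5 6; do python3 -m jog '[[0,0,-2,0,0,0]]' | tr '\n' ' '; echo; done; python3 - <<'E'
from h import *
im,K,M=grab('wrist'); im2,_,_=grab('side')
cv2.imwrite('pics/c6.png',np.hstack([cv2.resize(im[130:370,180:460],(466,400)),cv2.resize(im2[130:230,260:340],(320,400),interpolation=2)]))
E
```

```text
t: 6.2 eef_pos: [0.4427, 0.0934, 0.2371] ee_rot: [-3.141, -0.002, 3.101] force: [0.1, 0.1, -0.0] width: 0.0002 
t: 6.3 eef_pos: [0.4427, 0.0934, 0.2348] ee_rot: [-3.141, -0.002, 3.101] force: [0.5, -0.2, -0.1] width: 0.0005 
t: 6.4 eef_pos: [0.4439, 0.0934, 0.2342] ee_rot: [-3.141, 0.001, 3.102] force: [-2.2, -0.3, 17.6] width: 0.0007 
t: 6.5 eef_pos: [0.445, 0.0933, 0.2342] ee_rot: [-3.141, 0.004, 3.102] force: [-7.7, 0.0, 19.7] width: 0.0003 
t: 6.6 eef_pos: [0.4453, 0.0933, 0.2342] ee_rot: [3.142, 0.006, 3.103] force: [-11.2, 1.8, 19.6] width: 0.0006 
t: 6.7 eef_pos: [0.4453, 0.0933, 0.2342] ee_rot: [3.141, 0.007, 3.103] force: [-11.0, 0.5, 19.5] width: 0.0006
```

View pics/c6.png

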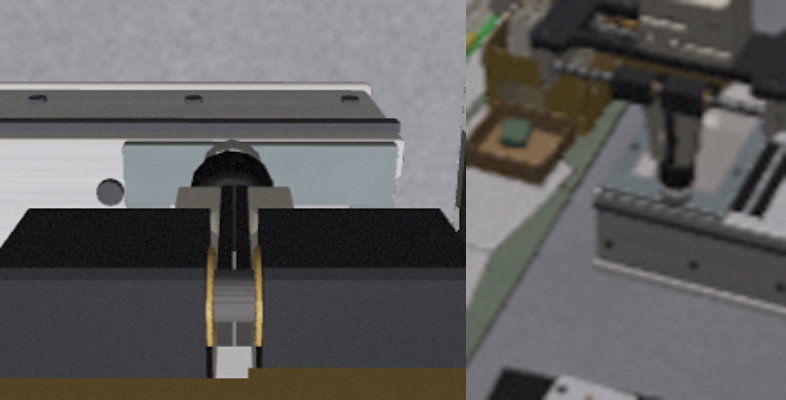

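Fingers are shut and sitting on the knob's top (contact at eef z 0.2345, knob top 0.262). So the real fingertips are about 26 mm behind the reported TCP along the tool axis, and I'll use that offset from here.

```bash
python3 -m jog '[[-1.5,0,15,0,-0.007,0],[0,0,0,0,0,0],[0,0,0,0,0,0],[0,0,0,0,0,0],[0,0,0,0,0,0],[0,0,0,0,0,0],[0,0,0,0,0,0],[0,0,0,0,0,0]]' 0.75 20;  python3 -c "
from h import *
goto([.4433,.0935,.214],np.pi-.040)"
```

```text
t: 7.6
eef_pos: [0.443, 0.0931, 0.2479]
ee_rot: [3.142, 0.012, 3.103]
force: [0.1, -0.2, 0.7]
width: 0.0589
d mm [  0.3   0.4 -33.9] rot [ 0.     0.012 -0.002]
```

```bash
python3 -m jog '[[0,0,-10,0,0.012,0],[0,0,-10,0,0,0],[0,0,-6,0,0,0],[0,0,-4,0,0,0],[0,0,-2,0,0,0]]';  python3 -m jog '[[0,0,-1,0,0,0],[0,0,0,0,0,0]]' ; python3 -c "
from h import *
goto([.4433,.0935,.214],np.pi-.040)"
```

```text
t: 8.1
eef_pos: [0.4426, 0.0928, 0.2121]
ee_rot: [-3.14, -0.003, 3.103]
force: [0.7, -0.4, -0.9]
width: 0.0662
t: 8.3
eef_pos: [0.4425, 0.0927, 0.2107]
ee_rot: [-3.14, -0.003, 3.103]
force: [0.3, -0.9, 0.7]
width: 0.0659
d mm [0.8 0.8 3.3] rot [ 0.002 -0.003 -0.001]
```

```bash
python3 -m jog '[[1,1,2.5,0,0,0],[0,0,0,0,0,0],[0,0,0,0,0,0],[0,0,0,0,0,0],[0,0,0,0,0,0],[0,0,0,0,0,0],[0,0,0,0,0,0],[0,0,0,0,0,0]]' 0 40;  python3 -m jog '[[0,0,0,0,0,0],[0,0,0,0,0,0]]'
```

```text
t: 9.1
eef_pos: [0.4442, 0.0941, 0.2147]
ee_rot: [-3.141, -0.001, 3.103]
force: [0.2, 0.1, -1.1]
width: 0.027
t: 9.3
eef_pos: [0.4442, 0.0942, 0.2146]
ee_rot: [-3.141, -0.001, 3.103]
force: [0.1, 0.3, -0.3]
width: 0.0273
```

Gripped at 27 mm (the knob). Now pull up slowly.

```bash
for i in 1 2 3; do python3 -m jog '[[0,0,3,0,0,0],[0,0,3,0,0,0]]' | tr '\n' ' ';echo; done
```

```text
t: 9.5 eef_pos: [0.4439, 0.0942, 0.2196] ee_rot: [-3.141, -0.002, 3.103] force: [4.4, -0.6, -7.0] width: 0.0269 
t: 9.7 eef_pos: [0.4439, 0.0942, 0.2252] ee_rot: [-3.14, -0.003, 3.103] force: [4.1, -0.8, -9.4] width: 0.0272 
t: 9.9 eef_pos: [0.4436, 0.0942, 0.2302] ee_rot: [-3.141, -0.004, 3.102] force: [18.7, -1.2, -37.8] width: 0.027
```

```bash
python3 -m jog '[[0,0,-2,0,0,0],[4,-0.2,0,0,0,0],[8,-0.3,0,0,0,0],[10,-0.4,0,0,0,0],[10,-0.4,0,0,0,0]]';  python3 -m jog '[[10,-0.4,0,0,0,0],[10,-0.4,0,0,0,0]]'
```

```text
t: 10.4
eef_pos: [0.4734, 0.093, 0.2261]
ee_rot: [-3.14, -0.012, 3.102]
force: [-2.7, 2.3, -9.0]
width: 0.0269
t: 10.6
eef_pos: [0.4952, 0.0921, 0.2257]
ee_rot: [-3.14, -0.013, 3.102]
force: [-2.4, 2.8, -9.1]
width: 0.027
```

```bash
python3 -m jog '[[10,-0.4,1.5,0,-0.012,0],[10,-0.4,0,0,0,0],[10,-0.4,0,0,0,0],[10,-0.4,0.5,0,0,0],[10,-0.4,0,0,0,0]]';  python3 -m jog '[[6,-0.3,0,0,0,0],[4,-0.2,0,0,0,0]]';python3 -m jog '[[4,-0.2,0,0,0,0],[4,-0.2,0,0,0,0]]'
```

```text
t: 11.1
eef_pos: [0.5495, 0.0901, 0.2268]
ee_rot: [-3.14, -0.002, 3.101]
force: [-1.5, 3.9, -9.1]
width: 0.0267
t: 11.3
eef_pos: [0.5613, 0.0896, 0.2263]
ee_rot: [-3.14, -0.003, 3.101]
force: [-1.6, 4.1, -9.3]
width: 0.0272
t: 11.5
eef_pos: [0.566, 0.0893, 0.2246]
ee_rot: [-3.14, -0.011, 3.101]
force: [-21.8, 8.7, -8.6]
width: 0.0273
```

```bash
python3 -m jog '[[0,0.5,-3,0,0.005,0],[0,0,-3,0,0,0],[0,0,-3,0,0,0],[0,0,-2,0,0,0]]';  python3 -m jog '[[0,0,0,0,0,0],[0,0,0,0,0,0],[0,0,0,0,0,0],[0,0,0,0,0,0],[0,0,0,0,0,0],[0,0,0,0,0,0],[0,0,0,0,0,0],[0,0,0,0,0,0]]' 0.75 20
```

```text
t: 11.9
eef_pos: [0.5656, 0.0894, 0.2146]
ee_rot: [-3.139, -0.016, 3.101]
force: [-9.5, 4.5, 7.5]
width: 0.027
t: 12.7
eef_pos: [0.5714, 0.0881, 0.2214]
ee_rot: [-3.139, -0.001, 3.103]
force: [0.4, 0.3, 0.6]
width: 0.0655
```

```bash
python3 -m jog '[[0,0,30,0,0,0],[0,0,50,0,0,0],[-20,5,40,0,0,0],[-35,10,30,0,0,0],[-35,10,30,0,0,0],[-30,10,0,0,0,0],[-10,5,0,0,0,0],[0,0,0,0,0,0],[0,0,0,0,0,0]]' 1; python3 - <<'E'
from h import *
im,K,M=grab('wrist','w7.png'); np.savez('w7.npz',K=K,M=M); goto([.438,.2,.3],np.pi-.04)
E
```

```text
t: 13.6
eef_pos: [0.4357, 0.1277, 0.4056]
ee_rot: [-3.139, -0.005, 3.101]
force: [-0.1, 0.4, -0.1]
width: 0.0875
d mm [   2.1   72.4 -105.4] rot [ 0.003 -0.005  0.001]
```

View pics/w7.png

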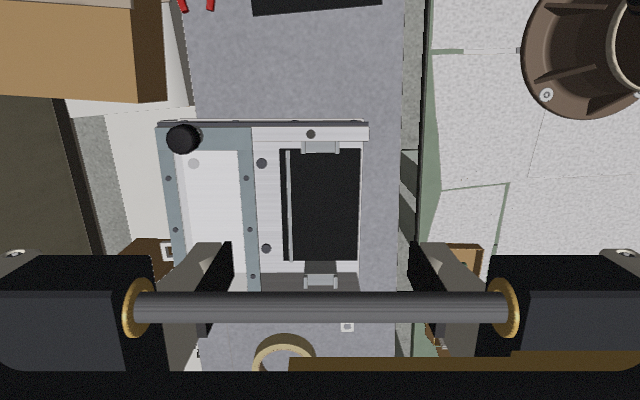

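Cover is open with the knob at (183,138). The nest is clear: black area cols 280–360, rows 149–261, with support lips near (320,147) and (321,281). Measuring the nest by mask.

```bash
python3 - <<'E'
from h import *
d=np.load('w7.npz');K,M=d['K'],d['M'];im=cv2.imread('pics/w7.png')
m=np.zeros(im.shape[:2],np.uint8);m[135:275,272:372]=(im.max(2)<75)[135:275,272:372]
m=cv2.morphologyEx(m,cv2.MORPH_CLOSE,np.ones((1,15)))
c=max(cv2.findContours(m,0,2)[0],key=cv2.contourArea)[:,0].astype(float)
print(c.min(0),c.max(0))
P=np.array([ray(K,M,q,.152)[:2] for q in c])*1000
r=cv2.minAreaRect(P.astype(np.float32));print('nest',r)
# lips top z .194 light rims
for q in [(320,147,.186),(321,281,.186)]: print(ray(K,M,q[:2],q[2]))
E
```

```text
[279. 148.] [360. 273.]
nest ((438.54296875, 210.4813995361328), (177.78985595703125, 102.39630126953125), 87.86211395263672)
[0.43437674 0.11451513 0.186     ]
[0.44014245 0.29148125 0.186     ]
```

```bash
python3 -m jog '[[0,-40,0,0,0,0],[0,-45,0,0,0,0],[0,-45,10,0,0,0],[0,-45,10,0,0,0],[0,-35,0,0,0,0],[0,-20,0,0,0,0],[0,0,0,0,0,0],[0,0,0,0,0,0],[0,0,0,0,0,0]]' 1; python3 - <<'E'
from h import *
im,K,M=grab('wrist','w8.png'); np.savez('w8.npz',K=K,M=M); goto([.438,-.1,.42],np.pi-.04)
E
```

```text
t: 14.55
eef_pos: [0.4395, -0.114, 0.4171]
ee_rot: [-3.13, -0.024, 3.095]
force: [-0.2, -0.1, -0.1]
width: 0.0877
d mm [-1.4 13.7  3. ] rot [ 0.01  -0.024  0.006]
```

View pics/w8.png

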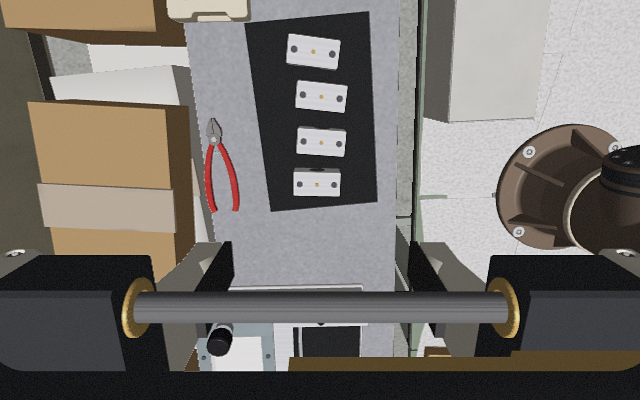

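Four blocks are on the mat, at (314,51), (321,96), (321,141) and (317,183). I'll make a block detector and use it without viewing.

```bash
cat >> h.py <<'E'
def blocks(im,K,M,z=.170,lo=170):
    m=((im.min(2)>lo)*255).astype(np.uint8); m[:, :]=m
    out=[]
    for c in cv2.findContours(m,cv2.RETR_EXTERNAL,2)[0]:
        if cv2.contourArea(c)<300: continue
        h=cv2.convexHull(c)[:,0]
        P=np.array([ray(K,M,q,z)[:2] for q in h])*1000
        (cx,cy),(a,b),t=cv2.minAreaRect(P.astype(np.float32))
        if a<b: a,b,t=b,a,t+90
        t=(np.radians(t)+np.pi/2)%np.pi-np.pi/2
        if 50<a<70 and 24<b<42: out.append((round(cx,1),round(cy,1),round(a,1),round(b,1),round(t,3)))
    return sorted(out,key=lambda o:-o[1])
E
python3 - <<'E'
from h import *
d=np.load('w8.npz')
for o in blocks(cv2.imread('pics/w8.png'),d['K'],d['M']):print(o)
for o in blocks(cv2.imread('pics/w8.png'),d['K'],d['M'],lo=200):print(o)
E
```

```text
(278.1, 174.6, 59.8, 40.2, np.float64(1.416))
(439.6, -77.6, 58.8, 30.5, np.float64(-0.053))
(432.0, -130.4, 58.9, 30.9, np.float64(-0.122))
(429.6, -184.8, 58.8, 31.0, np.float64(-0.155))
(436.5, -234.7, 58.9, 31.1, np.float64(-0.166))
(439.7, -77.3, 58.4, 30.5, np.float64(-0.068))
(431.9, -130.3, 58.7, 30.7, np.float64(-0.122))
(429.5, -184.7, 58.7, 30.8, np.float64(-0.152))
(436.5, -234.9, 58.6, 30.7, np.float64(-0.167))
```

```bash
python3 -m jog '[[0,15,-40,0.01,-0.02,0],[0,15,-40,0,0,-0.01],[0,6,-40,0,0,0],[0,0,-40,0,0,0],[0,0,-40,0,0,0],[0,0,-30,0,0,0],[0,0,-15,0,0,0],[0,0,0,0,0,0],[0,0,0,0,0,0]]' 1;python3 -c "
from h import *
goto([.4396,-.0775,.1265],np.pi-.06)"
```

```text
t: 15.5
eef_pos: [0.4393, -0.0697, 0.1642]
ee_rot: [3.141, -0.0, 3.098]
force: [0.7, 0.8, 0.0]
width: 0.0876
d mm [  0.3  -7.8 -37.7] rot [-0.    -0.    -0.017]
```

```bash
python3 -m jog '[[0,-7.5,-10,0,0,-0.017],[0,0,-12,0,0,0],[0,0,-8,0,0,0],[0,0,-5,0,0,0],[0,0,0,0,0,0],[0,0,0,0,0,0]]';python3 -c "
from h import *
goto([.4396,-.0775,.1265],np.pi-.06)"
```

```text
t: 16.1
eef_pos: [0.4427, -0.0773, 0.131]
ee_rot: [3.14, 0.007, 3.08]
force: [-0.3, -0.4, -0.4]
width: 0.0877
d mm [-3.1 -0.2 -4.5] rot [-0.002  0.007  0.001]
```

```bash
python3 -m jog '[[-3,0,-4,0,0.006,0],[0,0,0,0,0,0],[0,0,0,0,0,0],[0,0,0,0,0,0],[0,0,0,0,0,0],[0,0,0,0,0,0],[0,0,0,0,0,0]]' 0.5 30;python3 -m jog '[[0,0,5,0,0,0],[0,0,10,0,0,0],[0,0,0,0,0,0]]'
```

```text
t: 16.8
eef_pos: [0.4401, -0.0772, 0.1277]
ee_rot: [3.139, 0.003, 3.08]
force: [0.6, -0.4, -1.5]
width: 0.0596
t: 17.1
eef_pos: [0.44, -0.0772, 0.1439]
ee_rot: [3.14, 0.002, 3.08]
force: [-0.2, 0.9, -1.7]
width: 0.0597
```

```bash
python3 -m jog '[[0,0,35,0,0,0],[0,0,40,0,0,0],[0,15,12,0,0,0.02],[0,35,0,0,0,0],[0,45,0,0,0,0],[0,45,0,0,0,0],[0,45,0,0,0,0],[0,45,0,0,0,0],[0,45,0,0,0,0],[0,25,0,0,0,0],[0,10,0,0,0,0],[0,0,0,0,0,0]]';python3 -m jog '[[0,0,0,0,0,0]]'; python3 -c "
from h import *
goto([.440,.2514,.1390],np.pi-.04)"
```

```text
t: 18.3
eef_pos: [0.437, 0.2452, 0.2385]
ee_rot: [3.134, 0.007, 3.098]
force: [-0.3, 0.0, -1.2]
width: 0.0599
t: 18.4
eef_pos: [0.4368, 0.2447, 0.2384]
ee_rot: [3.135, 0.007, 3.098]
force: [0.0, -0.4, -1.2]
width: 0.0597
d mm [  3.2   6.7 -99.4] rot [-0.007  0.007  0.003]
```

```bash
python3 -m jog '[[3,6.5,-10,-0.007,0.007,0],[0,0,-25,0,0,0],[0,0,-25,0,0,0],[0,0,-15,0,0,0],[0,0,-8,0,0,0],[0,0,0,0,0,0],[0,0,0,0,0,0]]'; python3 -c "
from h import *
goto([.440,.2514,.1380],np.pi-.04)"
```

```text
t: 19.1
eef_pos: [0.4416, 0.2465, 0.1514]
ee_rot: [-3.141, -0.001, 3.09]
force: [0.3, -0.3, -0.9]
width: 0.0596
d mm [ -1.6   4.9 -13.4] rot [ 0.001 -0.001  0.011]
```

```bash
python3 -m jog '[[-1.5,4.5,-5,0,0,0.011],[0,0,-3,0,0,0],[0,0,0,0,0,0]]'; for i in 1 2 3; do python3 -m jog '[[0,0,-1.5,0,0,0],[0,0,0,0,0,0]]'|tr '\n' ' ';echo; done;  python3 -c "
from h import *
goto([.440,.2514,.1380],np.pi-.04)"
```

```text
t: 19.4
eef_pos: [0.4411, 0.2521, 0.1446]
ee_rot: [3.14, 0.002, 3.102]
force: [0.1, -0.7, -1.1]
width: 0.0598
t: 19.6 eef_pos: [0.4412, 0.2526, 0.1435] ee_rot: [3.139, 0.002, 3.103] force: [0.2, -0.1, -0.7] width: 0.0597 
t: 19.8 eef_pos: [0.4413, 0.2527, 0.1421] ee_rot: [3.139, 0.003, 3.103] force: [-0.3, 1.5, -0.7] width: 0.06 
t: 20.0 eef_pos: [0.4413, 0.2527, 0.1406] ee_rot: [3.139, 0.003, 3.103] force: [-0.1, -0.6, -1.0] width: 0.0594 
d mm [-1.3 -1.3 -2.6] rot [-0.003  0.003 -0.001]
```

```bash
python3 -m jog '[[-1.3,-1.2,0,0,0,0],[0,0,-1,0,0,0]]'|tr '\n' ' ';for i in 1 2 3; do python3 -m jog '[[0,0,-1,0,0,0],[0,0,0,0,0,0]]'|tr '\n' ' ';echo; done
```

```text
t: 20.2 eef_pos: [0.44, 0.2514, 0.1396] ee_rot: [3.139, 0.003, 3.103] force: [-0.6, 0.0, -0.9] width: 0.06 t: 20.4 eef_pos: [0.4399, 0.2513, 0.1384] ee_rot: [3.139, 0.003, 3.103] force: [0.0, -0.2, -1.6] width: 0.0599 
t: 20.6 eef_pos: [0.4401, 0.2515, 0.1377] ee_rot: [3.139, 0.003, 3.103] force: [0.3, 0.7, -0.1] width: 0.0596 
t: 20.8 eef_pos: [0.4402, 0.2517, 0.1379] ee_rot: [3.138, 0.004, 3.103] force: [-0.0, -0.4, -1.6] width: 0.0597
```

```bash
python3 -m jog '[[0,0,0,0,0,0],[0,0,0,0,0,0],[0,0,0,0,0,0],[0,0,0,0,0,0]]' 0.83;python3 -m jog '[[0,0,20,0,0,0],[0,0,40,0,0,0],[0,-5,40,0,0,0],[0,-30,20,0,0,0],[0,-40,40,0,0,0],[0,-45,40,0,0,0],[0,-45,20,0,0,0],[0,-45,10,0,0,0],[0,-45,0,0,0,0],[0,-45,0,0,0,0],[0,-35,0,0,0,0],[0,-20,0,0,0,0]]' 1; python3 -m jog '[[0,0,0,0,0,0],[0,0,0,0,0,0]]'; python3 - <<'E'
from h import *
im,K,M=grab('wrist','w9.png')
for z in (.17,.18):
  for o in blocks(im,K,M,z):print(o)
E
```

```text
t: 21.2
eef_pos: [0.4406, 0.2519, 0.1378]
ee_rot: [3.138, 0.004, 3.103]
force: [-1.1, -0.7, 0.5]
width: 0.0728
t: 22.4
eef_pos: [0.437, -0.1019, 0.3641]
ee_rot: [-3.141, 0.009, 3.11]
force: [0.2, 1.0, -0.1]
width: 0.0874
t: 22.6
eef_pos: [0.4365, -0.1045, 0.364]
ee_rot: [-3.141, 0.009, 3.105]
force: [0.3, -0.3, 0.7]
width: 0.0875
(432.0, -130.3, 59.0, 31.1, np.float64(-0.121))
(429.6, -184.7, 59.0, 31.1, np.float64(-0.154))
(436.5, -234.6, 59.1, 31.1, np.float64(-0.166))
(432.0, -131.8, 57.5, 30.2, np.float64(-0.121))
(429.6, -184.8, 57.4, 30.2, np.float64(-0.154))
(436.4, -233.4, 57.6, 30.3, np.float64(-0.166))
```

```bash
python3 -m jog '[[-2,-13,-40,0,-0.009,-0.05],[-2,-13,-40,0,0,-0.035],[0,0,-40,0,0,0],[0,0,-40,0,0,0],[0,0,-25,0,0,0],[0,0,-10,0,0,0],[0,0,0,0,0,0],[0,0,0,0,0,0]]' 1;python3 -c "
from h import *
goto([.432,-.1303,.1270],np.pi-.121)"
```

```text
t: 23.45
eef_pos: [0.4342, -0.1246, 0.165]
ee_rot: [3.141, 0.024, 3.028]
force: [-0.7, -0.1, -0.1]
width: 0.0878
d mm [ -2.2  -5.7 -38. ] rot [ 0.002  0.024 -0.007]
```

```bash
python3 -m jog '[[-2,-5.5,-10,0,0.024,-0.007],[0,0,-12,0,0,0],[0,0,-8,0,0,0],[0,0,-4,0,0,0],[0,0,0,0,0,0],[0,0,0,0,0,0]]';python3 -c "
from h import *
goto([.432,-.1303,.1270],np.pi-.121)"
```

```text
t: 24.05
eef_pos: [0.4348, -0.1303, 0.1313]
ee_rot: [-3.14, 0.004, 3.021]
force: [-0.0, -0.2, -0.4]
width: 0.0875
d mm [-2.8 -0.  -4.3] rot [ 0.002  0.004 -0.   ]
```

```bash
python3 -m jog '[[-2.8,0,-4,0,0.004,0],[0,0,0,0,0,0],[0,0,0,0,0,0],[0,0,0,0,0,0],[0,0,0,0,0,0],[0,0,0,0,0,0],[0,0,0,0,0,0]]' 0.5 30;python3 -m jog '[[0,0,5,0,0,0],[0,0,25,0,0,0],[0,0,40,0,0,0],[0,15,25,0,0,0.04],[0,35,0,0,0,0.04],[0,45,0,0,0,0],[0,45,0,0,0,0],[0,45,0,0,0,0],[0,45,0,0,0,0],[0,45,0,0,0,0],[0,40,0,0,0,0],[0,20,0,0,0,0]]';python3 -m jog '[[0,10,0,0,0,0],[0,0,0,0,0,0],[0,0,0,0,0,0]]'; python3 -c "
from h import *
goto([.4387,.2180,.1380],np.pi-.04)"
```

```text
t: 24.75
eef_pos: [0.432, -0.1302, 0.1277]
ee_rot: [-3.14, 0.001, 3.021]
force: [0.8, 0.8, -0.5]
width: 0.0598
t: 25.95
eef_pos: [0.4285, 0.2154, 0.232]
ee_rot: [3.14, 0.004, 3.098]
force: [0.3, -1.2, -1.6]
width: 0.0598
t: 26.25
eef_pos: [0.4279, 0.2278, 0.232]
ee_rot: [3.141, 0.004, 3.102]
force: [-0.7, -0.7, -1.2]
width: 0.0594
d mm [ 10.8  -9.8 -94. ] rot [-0.001  0.004 -0.   ]
```

```bash
python3 -m jog '[[8,-7,0,0,0.004,0],[0,0,-20,0,0,0],[0,0,-25,0,0,0],[0,0,-20,0,0,0],[0,0,-8,0,0,0],[0,0,0,0,0,0],[0,0,0,0,0,0]]'; python3 -c "
from h import *
goto([.4387,.2180,.1380],np.pi-.04)"
```

```text
t: 26.95
eef_pos: [0.4397, 0.2128, 0.1597]
ee_rot: [3.139, 0.002, 3.094]
force: [0.2, 0.2, -0.7]
width: 0.0599
d mm [ -1.    5.2 -21.7] rot [-0.003  0.002  0.007]
```

```bash
python3 -m jog '[[-1,4.5,0,-0.003,0.002,0.007],[0,0,0,0,0,0]]'; python3 -m jog '[[0,0,-8,0,0,0],[0,0,-6,0,0,0],[0,0,-2,0,0,0],[0,0,0,0,0,0]]';  python3 -c "
from h import *
goto([.4387,.2180,.1380],np.pi-.04)"
```

```text
t: 27.15
eef_pos: [0.4397, 0.2179, 0.1616]
ee_rot: [3.14, 0.002, 3.101]
force: [-0.0, -0.2, -1.2]
width: 0.0596
t: 27.55
eef_pos: [0.4399, 0.2188, 0.1451]
ee_rot: [3.139, 0.003, 3.103]
force: [0.3, 0.4, -1.8]
width: 0.0596
d mm [-1.2 -0.8 -7.1] rot [-0.003  0.004 -0.001]
```

```bash
python3 -m jog '[[-1.2,-0.5,-3,0,0.003,0],[0,0,-2,0,0,0],[0,0,0,0,0,0]]'|tr '\n' ' '; for i in 1 2; do python3 -m jog '[[0,0,-1,0,0,0],[0,0,0,0,0,0]]'|tr '\n' ' ';echo; done;python3 -m jog '[[0,0,0,0,0,0],[0,0,0,0,0,0],[0,0,0,0,0,0],[0,0,0,0,0,0]]' 0.83;python3 -m jog '[[0,0,20,0,0,0],[0,0,40,0,0,0],[0,-5,40,0,0,0],[0,-30,20,0,0,0],[0,-40,40,0,0,0],[0,-45,40,0,0,0],[0,-45,20,0,0,0],[0,-45,10,0,0,0],[0,-45,0,0,0,0],[0,-45,0,0,0,0],[0,-20,0,0,0,0],[0,0,0,0,0,0]]' 1; python3 -m jog '[[0,0,0,0,0,0],[0,0,0,0,0,0]]'; python3 - <<'E'
from h import *
im,K,M=grab('wrist','w10.png')
for o in blocks(im,K,M,.17):print(o)
E
```

```text
t: 27.85 eef_pos: [0.4385, 0.2183, 0.1396] ee_rot: [3.139, 0.0, 3.103] force: [-0.6, 0.2, -1.1] width: 0.0598 t: 28.05 eef_pos: [0.4386, 0.2183, 0.1386] ee_rot: [3.139, 0.0, 3.103] force: [0.1, -0.8, -0.5] width: 0.0596 
t: 28.25 eef_pos: [0.4388, 0.2185, 0.1379] ee_rot: [3.139, 0.001, 3.103] force: [-0.4, 0.4, -2.0] width: 0.0595 
t: 28.65
eef_pos: [0.4392, 0.2187, 0.1383]
ee_rot: [3.138, 0.002, 3.103]
force: [-0.4, 0.3, 0.3]
width: 0.0729
t: 29.85
eef_pos: [0.4356, -0.1004, 0.3657]
ee_rot: [-3.141, 0.007, 3.107]
force: [0.2, 0.1, 0.7]
width: 0.0876
t: 30.05
eef_pos: [0.4354, -0.1005, 0.3657]
ee_rot: [-3.141, 0.008, 3.105]
force: [-0.5, 0.5, -0.0]
width: 0.0878
(563.6, 168.8, 53.3, 30.1, np.float64(-0.028))
(371.3, -32.0, 65.3, 41.0, np.float64(0.893))
(350.7, -116.3, 64.6, 26.2, np.float64(1.55))
(429.6, -184.7, 59.0, 31.1, np.float64(-0.153))
(436.5, -234.7, 59.0, 31.2, np.float64(-0.168))
```

```bash
python3 -m jog '[[-2,-25,-30,0,-0.008,-0.05],[-2,-30,-40,0,0,-0.04],[-2,-22,-40,0,0,-0.025],[0,0,-40,0,0,0],[0,0,-35,0,0,0],[0,0,-10,0,0,0],[0,0,0,0,0,0],[0,0,0,0,0,0]]' 1;python3 -c "
from h import *
goto([.4296,-.1847,.1270],np.pi-.153)"
```

```text
t: 30.9
eef_pos: [0.4322, -0.1732, 0.1675]
ee_rot: [3.141, 0.022, 3.0]
force: [-0.2, 0.7, 0.9]
width: 0.088
d mm [ -2.6 -11.5 -40.5] rot [ 0.002  0.022 -0.011]
```

```bash
python3 -m jog '[[0,0,0,0,0,0]]' >/dev/null; python3 -c "
from h import *
goto([.4296,-.1847,.1270],np.pi-.153)"
```

```text
d mm [ -3.8 -11.8 -42.1] rot [ 0.003  0.024 -0.012]
```

```bash
python3 -m jog '[[-3.5,-11.5,-8,0,0.024,-0.012],[0,0,-12,0,0,0],[0,0,-10,0,0,0],[0,0,-5,0,0,0],[0,0,0,0,0,0],[0,0,0,0,0,0]]';python3 -c "
from h import *
goto([.4296,-.1847,.1270],np.pi-.153)"
```

```text
t: 31.6
eef_pos: [0.4323, -0.1852, 0.135]
ee_rot: [-3.139, 0.005, 2.989]
force: [-0.0, -0.2, -0.2]
width: 0.088
d mm [-2.7  0.5 -8. ] rot [ 0.003  0.005 -0.   ]
```

```bash
python3 -m jog '[[-2.7,0.5,-5,0,0.005,0],[0,0,-2.5,0,0,0],[0,0,0,0,0,0]]'; python3 -m jog '[[0,0,0,0,0,0],[0,0,0,0,0,0],[0,0,0,0,0,0],[0,0,0,0,0,0],[0,0,0,0,0,0],[0,0,0,0,0,0],[0,0,0,0,0,0]]' 0.5 30;python3 -m jog '[[0,0,5,0,0,0],[0,0,25,0,0,0],[0,0,40,0,0,0],[0,15,25,0,0,0.05],[0,35,0,0,0,0.05],[0,45,0,0,0,0.01],[0,45,0,0,0,0],[0,45,0,0,0,0],[0,45,0,0,0,0],[0,45,0,0,0,0],[0,45,0,0,0,0],[0,30,0,0,0,0]]';python3 -m jog '[[0,10,0,0,0,0],[0,0,0,0,0,0],[0,0,0,0,0,0]]'; python3 -c "
from h import *
goto([.4374,.1852,.1380],np.pi-.04)"
```

```text
t: 31.9
eef_pos: [0.4296, -0.1846, 0.1274]
ee_rot: [-3.138, 0.001, 2.989]
force: [-0.6, -0.6, -0.1]
width: 0.0876
t: 32.6
eef_pos: [0.4299, -0.1846, 0.1278]
ee_rot: [-3.138, 0.002, 2.99]
force: [-0.1, -0.1, -0.6]
width: 0.0594
t: 33.8
eef_pos: [0.425, 0.1754, 0.2304]
ee_rot: [-3.141, 0.002, 3.096]
force: [0.7, -0.2, -1.1]
width: 0.0597
t: 34.1
eef_pos: [0.4242, 0.189, 0.2304]
ee_rot: [-3.141, 0.001, 3.101]
force: [-0.8, -0.3, -0.8]
width: 0.0596
d mm [ 13.2  -3.8 -92.4] rot [0.001 0.001 0.   ]
```

```bash
python3 -m jog '[[11,-4,0,0,0,0],[0,0,-20,0,0,0],[0,0,-25,0,0,0],[0,0,-18,0,0,0],[0,0,-6,0,0,0],[0,0,0,0,0,0],[0,0,0,0,0,0]]'; python3 -c "
from h import *
goto([.4374,.1852,.1380],np.pi-.04)"
```

```text
t: 34.8
eef_pos: [0.4396, 0.1778, 0.1618]
ee_rot: [3.141, 0.004, 3.094]
force: [0.3, -0.4, -1.7]
width: 0.0597
d mm [ -2.2   7.4 -23.8] rot [-0.     0.004  0.008]
```

```bash
python3 -m jog '[[-2,6.3,0,0,0.004,0.008],[0,0,0,0,0,0]]'; python3 -m jog '[[0,0,-8,0,0,0],[0,0,-8,0,0,0],[0,0,-3,0,0,0],[0,0,0,0,0,0]]';  python3 -c "
from h import *
goto([.4374,.1852,.1380],np.pi-.04)"
```

```text
t: 35.0
eef_pos: [0.4385, 0.1846, 0.1635]
ee_rot: [3.139, 0.002, 3.102]
force: [0.4, 0.7, -1.2]
width: 0.0593
t: 35.4
eef_pos: [0.4387, 0.1856, 0.1437]
ee_rot: [3.138, 0.003, 3.103]
force: [-0.1, -0.2, -1.4]
width: 0.0597
d mm [-1.3 -0.4 -5.7] rot [-0.003  0.003 -0.001]
```

```bash
python3 -m jog '[[-1.3,-0.4,-3,0,0.003,0],[0,0,-1.5,0,0,0],[0,0,0,0,0,0]]'|tr '\n' ' '; for i in 1 2; do python3 -m jog '[[0,0,-0.8,0,0,0],[0,0,0,0,0,0]]'|tr '\n' ' ';echo; done;python3 -m jog '[[0,0,0,0,0,0],[0,0,0,0,0,0],[0,0,0,0,0,0],[0,0,0,0,0,0]]' 0.83;python3 -m jog '[[0,0,20,0,0,0],[0,0,40,0,0,0],[0,-5,40,0,0,0],[0,-30,20,0,0,0],[0,-40,40,0,0,0],[0,-45,40,0,0,0],[0,-45,20,0,0,0],[0,-45,10,0,0,0],[0,-45,0,0,0,0],[0,-45,0,0,0,0],[0,-20,0,0,0,0],[0,0,0,0,0,0]]' 1; python3 -m jog '[[0,0,0,0,0,0],[0,0,0,0,0,0]]'; python3 - <<'E'
from h import *
im,K,M=grab('wrist','w11.png')
for o in blocks(im,K,M,.17):print(o)
E
```

```text
t: 35.7 eef_pos: [0.4372, 0.1851, 0.1386] ee_rot: [3.139, -0.0, 3.103] force: [-0.6, 0.4, -2.3] width: 0.0596 t: 35.9 eef_pos: [0.4374, 0.1852, 0.1381] ee_rot: [3.138, 0.0, 3.103] force: [-0.8, 0.3, -1.3] width: 0.06 
t: 36.1 eef_pos: [0.4376, 0.1854, 0.1381] ee_rot: [3.138, 0.001, 3.104] force: [-1.1, 0.9, -2.1] width: 0.0596 
t: 36.5
eef_pos: [0.4381, 0.1857, 0.1385]
ee_rot: [3.137, 0.002, 3.104]
force: [0.9, -0.1, 0.4]
width: 0.0729
t: 37.7
eef_pos: [0.4347, -0.1336, 0.3655]
ee_rot: [-3.141, 0.007, 3.108]
force: [-0.5, 1.8, -0.3]
width: 0.0875
t: 37.9
eef_pos: [0.4345, -0.1337, 0.3653]
ee_rot: [3.141, 0.007, 3.106]
force: [0.6, -1.0, -0.1]
width: 0.0877
(350.8, -119.3, 66.8, 26.8, np.float64(-1.529))
(436.5, -234.8, 59.1, 31.2, np.float64(-0.167))
```

```bash
python3 -m jog '[[2,-33,-30,0,0.008,-0.05],[0,-35,-40,0,0.005,-0.05],[0,-32,-40,0,0.005,-0.03],[0,-4,-40,0,0,0],[0,0,-35,0,0,0],[0,0,-10,0,0,0],[0,0,0,0,0,0],[0,0,0,0,0,0],[0,0,0,0,0,0]]' 1;python3 -c "
from h import *
goto([.4365,-.2348,.1270],np.pi-.167)"
```

```text
t: 38.85
eef_pos: [0.4416, -0.2334, 0.1695]
ee_rot: [-3.14, -0.001, 2.988]
force: [0.7, 0.1, 0.4]
width: 0.0875
d mm [ -5.1  -1.4 -42.5] rot [ 0.001 -0.002 -0.013]
```

```bash
python3 -m jog '[[-5,-1.4,-10,0,0,-0.013],[0,0,-12,0,0,0],[0,0,-10,0,0,0],[0,0,-5,0,0,0],[0,0,0,0,0,0],[0,0,0,0,0,0]]';python3 -c "
from h import *
goto([.4365,-.2348,.1270],np.pi-.167)"
```

```text
t: 39.45
eef_pos: [0.438, -0.2348, 0.1326]
ee_rot: [-3.14, 0.005, 2.975]
force: [0.1, -0.7, -1.0]
width: 0.0874
d mm [-1.5 -0.  -5.6] rot [ 0.002  0.004 -0.   ]
```

```bash
python3 -m jog '[[-1.5,0,-3.5,0,0.004,0],[0,0,-1.5,0,0,0],[0,0,0,0,0,0]]'; python3 -m jog '[[0,0,0,0,0,0],[0,0,0,0,0,0],[0,0,0,0,0,0],[0,0,0,0,0,0],[0,0,0,0,0,0],[0,0,0,0,0,0],[0,0,0,0,0,0]]' 0.5 30;python3 -m jog '[[0,0,5,0,0,0],[0,0,25,0,0,0],[0,0,40,0,0,0],[0,15,25,0,0,0.05],[0,35,0,0,0,0.05],[0,45,0,0,0,0.025],[0,45,0,0,0,0],[0,45,0,0,0,0],[0,45,0,0,0,0],[0,45,0,0,0,0],[0,45,0,0,0,0],[0,40,0,0,0,0]]';python3 -m jog '[[0,10,0,0,0,0],[0,0,0,0,0,0],[0,0,0,0,0,0]]'; python3 -c "
from h import *
goto([.4362,.1522,.1380],np.pi-.04)"
```

```text
t: 39.75
eef_pos: [0.4368, -0.2349, 0.1275]
ee_rot: [-3.139, 0.001, 2.975]
force: [0.2, -0.3, -0.8]
width: 0.0876
t: 40.45
eef_pos: [0.4371, -0.2351, 0.1279]
ee_rot: [-3.139, 0.002, 2.975]
force: [1.4, 0.4, 0.1]
width: 0.0597
t: 41.65
eef_pos: [0.432, 0.1345, 0.2296]
ee_rot: [3.141, 0.001, 3.096]
force: [1.4, -0.2, -1.9]
width: 0.0596
t: 41.95
eef_pos: [0.4311, 0.1492, 0.2299]
ee_rot: [3.141, 0.001, 3.102]
force: [-0.2, -0.2, -1.8]
width: 0.0594
d mm [  5.1   3.  -91.9] rot [-0.001  0.001 -0.   ]
```

```bash
python3 -m jog '[[3,0,0,0,0,0],[0,0,-20,0,0,0],[0,0,-25,0,0,0],[0,0,-18,0,0,0],[0,0,-6,0,0,0],[0,0,0,0,0,0],[0,0,0,0,0,0]]'; python3 -c "
from h import *
goto([.4362,.1522,.1380],np.pi-.04)"
```

```text
t: 42.65
eef_pos: [0.4364, 0.1427, 0.161]
ee_rot: [3.14, 0.003, 3.093]
force: [-0.0, -0.3, -1.2]
width: 0.0597
d mm [ -0.2   9.5 -23. ] rot [-0.002  0.003  0.008]
```

```bash
python3 -m jog '[[-0.2,8.5,0,0,0.003,0.008],[0,0,0,0,0,0]]'; python3 -m jog '[[0,0,-8,0,0,0],[0,0,-8,0,0,0],[0,0,-3,0,0,0],[0,0,0,0,0,0]]';  python3 -c "
from h import *
goto([.4362,.1522,.1380],np.pi-.04)"
```

```text
t: 42.85
eef_pos: [0.4373, 0.152, 0.1627]
ee_rot: [3.138, 0.002, 3.101]
force: [0.1, 0.2, -1.7]
width: 0.0596
t: 43.25
eef_pos: [0.4375, 0.1528, 0.1428]
ee_rot: [3.137, 0.003, 3.102]
force: [0.0, -0.1, -2.2]
width: 0.06
d mm [-1.3 -0.6 -4.8] rot [-0.004  0.004 -0.001]
```

```bash
python3 -m jog '[[-1.3,-0.6,-3,0,0.003,0],[0,0,-1,0,0,0],[0,0,0,0,0,0]]'|tr '\n' ' '; for i in 1 2; do python3 -m jog '[[0,0,-0.7,0,0,0],[0,0,0,0,0,0]]'|tr '\n' ' ';echo; done;python3 -m jog '[[0,0,0,0,0,0],[0,0,0,0,0,0],[0,0,0,0,0,0],[0,0,0,0,0,0]]' 0.83;python3 -m jog '[[0,0,20,0,0,0],[0,0,40,0,0,0],[0,-5,40,0,0,0],[0,-10,40,0,0,0],[0,-10,40,0,0,0],[0,0,40,0,0,0],[0,0,15,0,0,0],[0,0,0,0,0,0],[0,0,0,0,0,0]]' 1; python3 - <<'E'
from h import *
im,K,M=grab('wrist','w12.png');np.savez('w12.npz',K=K,M=M);print(status.get_state()['eef_pos'])
for o in blocks(im,K,M,.18,150):print(o)
cv2.imwrite('pics/c12.png',cv2.resize(im[90:310,150:450],(800,587)))
E
```

```text
t: 43.55 eef_pos: [0.436, 0.1521, 0.1383] ee_rot: [3.138, -0.0, 3.103] force: [-0.3, -0.0, -1.9] width: 0.0597 t: 43.75 eef_pos: [0.4362, 0.1523, 0.1381] ee_rot: [3.137, 0.0, 3.103] force: [0.3, 0.7, -2.3] width: 0.0594 
t: 43.95 eef_pos: [0.4365, 0.1525, 0.1381] ee_rot: [3.137, 0.001, 3.103] force: [-0.2, -0.0, -1.4] width: 0.0599 
t: 44.35
eef_pos: [0.4371, 0.1528, 0.1384]
ee_rot: [3.136, 0.002, 3.103]
force: [-0.2, 0.5, -0.1]
width: 0.0725
t: 45.25
eef_pos: [0.4345, 0.1242, 0.3819]
ee_rot: [3.138, 0.001, 3.102]
force: [0.3, -0.1, 0.3]
width: 0.0875
[0.43441702 0.1240964  0.38167343]
```

View pics/c12.png

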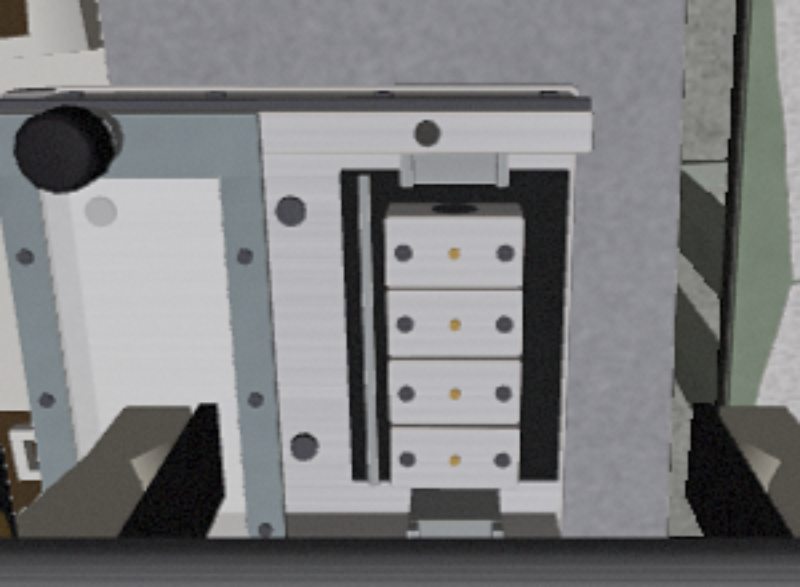

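The four blocks stand side by side on the nest between the supports. The near lips are centred at crop (455,172) and the brass dots at col 455. Checking the centring, then moving to view the bar.

```bash
python3 - <<'E'
from h import *
d=np.load('w12.npz');K,M=d['K'],d['M'];s=300/800
f=lambda u,v,z:ray(K,M,(150+u*s,90+v*s),z)
a=f(454.5,172,.192);b=f(455.5,526,.192);print('sup',a,b)
o=(.438,.2012)
for v in(253,325,393,460):
    p=f(455,v,.18);x=a[0]+(b[0]-a[0])*(p[1]-a[1])/(b[1]-a[1]);print(p,'off mm',(p[0]-x)*1000)
E
python3 -m jog '[[0,-40,10,0,0,0],[0,-45,10,0,0,0],[0,-45,10,0,0,0],[0,-45,10,0,0,0],[0,-45,0,0,0,0],[0,-45,0,0,0,0],[5,-45,0,0,0,0],[5,-45,0,0,0,0],[5,-45,0,0,0,0],[5,-35,0,0,0,0],[5,-30,0,0,0,0],[0,0,0,0,0,0]]'; python3 -m jog '[[0,0,0,0,0,0],[0,0,0,0,0,0]]';python3 - <<'E'
from h import *
im,K,M=grab('wrist','w13.png');np.savez('w13.npz',K=K,M=M)
cv2.imwrite('pics/c13.png',im[0:300,100:600])
E
```

```text
sup [0.43416237 0.11519948 0.192     ] [0.44009484 0.28036173 0.192     ]
[0.4354258  0.15291482 0.18      ] off mm -0.09127339805276025
[0.43670158 0.1860115  0.18      ] off mm -0.004295386826391745
[0.43796766 0.21885673 0.18      ] off mm 0.0820218288966057
[0.43927774 0.25284306 0.18      ] off mm 0.17133783346451326
t: 46.5
eef_pos: [0.4523, -0.357, 0.4021]
ee_rot: [3.138, -0.028, 3.11]
force: [0.5, -1.2, -0.4]
width: 0.0876
t: 46.7
eef_pos: [0.4517, -0.357, 0.3988]
ee_rot: [3.135, -0.033, 3.109]
force: [1.2, -0.3, -0.3]
width: 0.0879
```

View pics/c13.png

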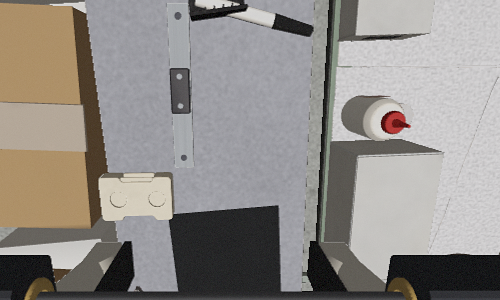

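Bar grip is near px (280,91), with bar end holes at about (278,16) and (284,157). The nylon block is just beyond its near end.

```bash
python3 - <<'E'
from h import *
d=np.load('w13.npz');K,M=d['K'],d['M'];im=cv2.imread('pics/w13.png')
m=np.zeros(im.shape[:2],np.uint8);m[60:120,265:295]=(im.max(2)<95)[60:120,265:295]
c=max(cv2.findContours(m,0,2)[0],key=cv2.contourArea)[:,0]
P=np.array([ray(K,M,q,.166)[:2] for q in c])*1000
print(cv2.minAreaRect(P.astype(np.float32)))
a=ray(K,M,(278,16),.15);b=ray(K,M,(284,157),.15);print(a,b,(a+b)/2,'dir',np.arctan2(-(b-a)[0],(b-a)[1]))
g0=ray(K,M,(279.5,76),.166);g1=ray(K,M,(280.5,104),.166);print(g0,g1,(g0+g1)/2)
goto([.4517,-.4,.25],np.pi-.04)
E
```

```text
((487.41912841796875, -431.56756591796875), (49.07588577270508, 22.472675323486328), 88.19622039794922)
[ 0.48543139 -0.51087139  0.15      ] [ 0.48908913 -0.35190534  0.15      ] [ 0.48726026 -0.43138836  0.15      ] dir -0.023005508949221577
[ 0.48687583 -0.44764946  0.166     ] [ 0.48782525 -0.41718076  0.166     ] [ 0.48735054 -0.43241511  0.166     ]
d mm [   0.   -43.3 -149. ] rot [-0.007 -0.033 -0.007]
```

```bash
python3 -m jog '[[12,-30,-30,-0.004,-0.03,0.01],[12,-30,-40,0,0,0],[10,-14,-40,0,0,0],[0,0,-40,0,0,0],[0,0,-40,0,0,0],[0,0,-25,0,0,0],[0,0,-8,0,0,0],[0,0,0,0,0,0],[0,0,0,0,0,0]]' 0.7;python3 -c "
from h import *
goto([.4874,-.4318,.1270],np.pi-.027)"
```

```text
t: 47.65
eef_pos: [0.4897, -0.4245, 0.1763]
ee_rot: [-3.138, 0.011, 3.133]
force: [0.2, -0.9, 0.7]
width: 0.0612
d mm [ -2.3  -7.3 -49.3] rot [ 0.003  0.011 -0.018]
```

```bash
python3 -m jog '[[-2,-7.3,-10,0.003,0.011,-0.018],[0,0,-15,0,0,0],[0,0,-12,0,0,0],[0,0,-5,0,0,0],[0,0,0,0,0,0],[0,0,0,0,0,0]]';python3 -c "
from h import *
goto([.4874,-.4318,.1270],np.pi-.027)"
```

```text
t: 48.25
eef_pos: [0.4894, -0.4333, 0.1349]
ee_rot: [-3.138, 0.005, 3.114]
force: [0.1, 0.4, 0.7]
width: 0.0614
d mm [-2.   1.5 -7.9] rot [0.003 0.005 0.001]
```

```bash
python3 -m jog '[[-2,1.4,-5,0.003,0.005,0],[0,0,-2.5,0,0,0],[0,0,0,0,0,0]]';  python3 -m jog '[[0,0,0,0,0,0],[0,0,0,0,0,0],[0,0,0,0,0,0],[0,0,0,0,0,0],[0,0,0,0,0,0],[0,0,0,0,0,0],[0,0,0,0,0,0]]' 0 45; python3 -m jog '[[0,0,0,0,0,0],[0,0,5,0,0,0],[0,0,10,0,0,0],[0,0,0,0,0,0]]'
```

```text
t: 48.55
eef_pos: [0.4876, -0.432, 0.1276]
ee_rot: [-3.141, 0.001, 3.114]
force: [-0.6, -0.4, 0.3]
width: 0.0614
t: 49.25
eef_pos: [0.488, -0.4322, 0.1283]
ee_rot: [-3.14, 0.002, 3.114]
force: [-0.1, 0.0, 0.0]
width: 0.0214
t: 49.65
eef_pos: [0.4873, -0.4314, 0.1431]
ee_rot: [3.141, -0.0, 3.114]
force: [0.5, 0.0, -3.6]
width: 0.0214
```

```bash
python3 -m jog '[[0,0,35,0,0,0],[0,0,40,0,0,0],[-5,15,25,0,0,0],[-7,35,10,0,0,-0.01],[-7,40,0,0,0,0],[-7,40,0,0,0,0],[-7,40,0,0,0,0],[-7,40,0,0,0,0],[-7,40,0,0,0,0],[0,40,0,0,0,0],[0,40,0,0,0,0],[0,40,0,0,0,0]]'; python3 -m jog '[[0,40,0,0,0,0],[0,40,0,0,0,0],[0,40,0,0,0,0],[0,40,0,0,0,0],[0,40,0,0,0,0],[0,20,0,0,0,0],[0,0,0,0,0,0],[0,0,0,0,0,0]]'; python3 -c "
from h import *
goto([.4383,.2016,.1743],np.pi-.04)"
```

```text
t: 50.85
eef_pos: [0.4334, -0.0518, 0.2555]
ee_rot: [3.136, 0.0, 3.094]
force: [1.6, 0.5, -3.4]
width: 0.0215
t: 51.65
eef_pos: [0.4286, 0.1813, 0.2575]
ee_rot: [3.131, 0.003, 3.1]
force: [0.8, -1.1, -3.4]
width: 0.0213
d mm [  9.7  20.3 -83.2] rot [-0.01   0.003  0.002]
```

```bash
python3 -m jog '[[8,18,0,-0.01,0.003,0.002],[0,0,-20,0,0,0],[0,0,-15,0,0,0],[0,0,-5,0,0,0],[0,0,0,0,0,0],[0,0,0,0,0,0]]'; python3 -c "
from h import *
goto([.4383,.2016,.1743],np.pi-.04)"
```

```text
t: 52.25
eef_pos: [0.437, 0.1953, 0.2182]
ee_rot: [3.14, 0.001, 3.097]
force: [0.4, -0.4, -2.9]
width: 0.0214
d mm [  1.3   6.3 -43.9] rot [-0.001  0.001  0.004]
```

```bash
python3 -m jog '[[0.5,6,-10,0,0,0.004],[0,0,-10,0,0,0],[0,0,-5,0,0,0],[0,0,0,0,0,0],[0,0,0,0,0,0]]'; python3 - <<'E'
from h import *
goto([.4383,.2016,.1743],np.pi-.04)
im,K,M=grab('wrist','w14.png');im2,_,_=grab('side')
cv2.imwrite('pics/c14.png',np.hstack([cv2.resize(im[90:330,180:460],(466,400)),cv2.resize(im2[110:210,280:360],(320,400),interpolation=2)]))
E
```

```text
t: 52.75
eef_pos: [0.438, 0.2018, 0.1924]
ee_rot: [3.139, 0.003, 3.101]
force: [-0.2, -0.8, -3.9]
width: 0.0212
d mm [  0.3  -0.2 -18.1] rot [-0.003  0.003  0.001]
```

View pics/c14.png

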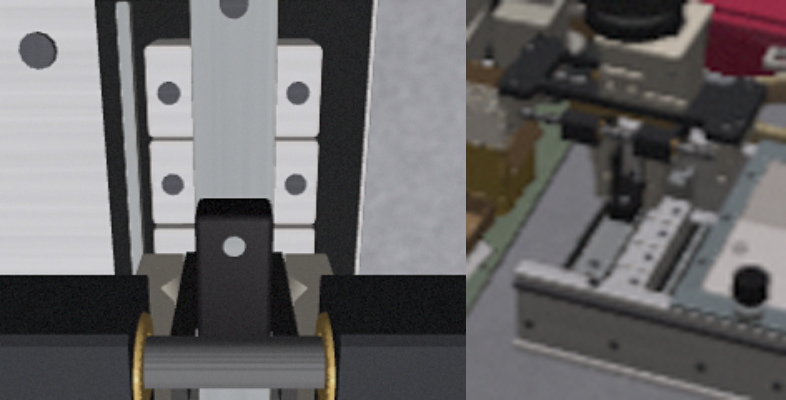

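The bar is level, parallel to the block row and centred over the blocks. Lowering by feel.

```bash
python3 -m jog '[[0.3,-0.2,-6,0,0.003,0],[0,0,-6,0,0,0],[0,0,-2,0,0,0],[0,0,0,0,0,0]]'|tr '\n' ' ';echo; for i in 1 2 3 4; do python3 -m jog '[[0,0,-1,0,0,0],[0,0,0,0,0,0]]'|tr '\n' ' ';echo; done
```

```text
t: 53.25 eef_pos: [0.4386, 0.2018, 0.1778] ee_rot: [3.138, 0.001, 3.101] force: [-0.2, -0.2, -3.7] width: 0.0215 
t: 53.45 eef_pos: [0.4387, 0.2018, 0.1767] ee_rot: [3.138, 0.001, 3.101] force: [-0.1, -0.0, -4.4] width: 0.0213 
t: 53.65 eef_pos: [0.4388, 0.2019, 0.1758] ee_rot: [3.138, 0.001, 3.101] force: [0.3, -0.3, -3.6] width: 0.0216 
t: 53.85 eef_pos: [0.4388, 0.2019, 0.1749] ee_rot: [3.138, 0.001, 3.101] force: [-0.3, 0.3, -3.9] width: 0.0216 
t: 54.05 eef_pos: [0.4391, 0.2021, 0.1744] ee_rot: [3.137, 0.002, 3.101] force: [-0.4, 0.5, -2.2] width: 0.0213
```

```bash
python3 -m jog '[[-0.7,0,-0.8,0,0,0],[0,0,-0.5,0,0,0],[0,0,0,0,0,0]]'|tr '\n' ' ';echo; python3 -m jog '[[0,0,0,0,0,0],[0,0,0,0,0,0],[0,0,0,0,0,0],[0,0,0,0,0,0]]' 0.55 20;python3 -m jog '[[0,0,10,0,0,0],[0,0,20,0,0,0],[0,0,40,0,0,0],[0,-15,40,0,0,0],[0,-25,40,0,0,0],[0,-25,40,0,0,0],[0,-10,25,0,0,0],[0,0,0,0,0,0],[0,0,0,0,0,0]]' 1; python3 - <<'E'
from h import *
im,K,M=grab('wrist','w15.png');np.savez('w15.npz',K=K,M=M);print(status.get_state()['eef_pos'])
cv2.imwrite('pics/c15.png',cv2.resize(im[90:310,150:450],(800,587)))
E
```

```text
t: 54.35 eef_pos: [0.4391, 0.2021, 0.1743] ee_rot: [3.137, 0.004, 3.102] force: [-0.5, -0.4, -2.3] width: 0.0216 
t: 54.75
eef_pos: [0.4397, 0.2028, 0.1745]
ee_rot: [3.136, 0.005, 3.102]
force: [0.5, 0.6, 0.3]
width: 0.0462
t: 55.65
eef_pos: [0.4378, 0.1225, 0.404]
ee_rot: [3.136, 0.009, 3.102]
force: [-0.2, -0.3, -0.5]
width: 0.0879
[0.43790251 0.12252028 0.40409376]
```

View pics/c15.png

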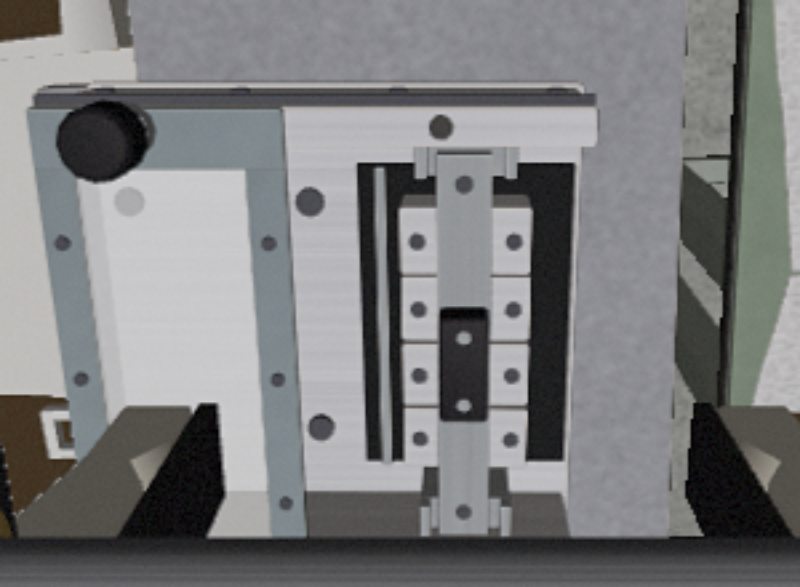

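The bar lies between the lips on both supports, over the middle of all four blocks. Back to the knob.

```bash
python3 -m jog '[[25,-6,0,0,0,0],[35,-9,-20,0,0.005,0],[35,-9,-30,0,0,0],[25,-6,-30,0,0,0],[8,-3,-25,0,0,0],[0,0,-15,0,0,0],[0,0,0,0,0,0],[0,0,0,0,0,0]]' 0.75 20; python3 -c "
from h import *
goto([.5655,.0894,.2145],np.pi-.04)"
```

```text
t: 56.5
eef_pos: [0.5671, 0.0895, 0.2718]
ee_rot: [3.14, -0.006, 3.108]
force: [-0.4, 0.7, 0.4]
width: 0.0658
d mm [ -1.6  -0.1 -57.3] rot [-0.002 -0.006 -0.006]
```

```bash
python3 -m jog '[[-1.6,0,-10,0,-0.006,-0.006],[0,0,-15,0,0,0],[0,0,-15,0,0,0],[0,0,-8,0,0,0],[0,0,0,0,0,0],[0,0,0,0,0,0]]'; python3 -c "
from h import *
goto([.5655,.0894,.2145],np.pi-.04)"
```

```text
t: 57.1
eef_pos: [0.5657, 0.0918, 0.2261]
ee_rot: [3.136, 0.008, 3.103]
force: [0.4, 0.0, 1.0]
width: 0.066
d mm [ -0.2  -2.4 -11.6] rot [-0.005  0.009 -0.002]
```

```bash
python3 -m jog '[[-0.2,-2.4,-6,-0.005,0.008,0],[0,0,-4,0,0,0],[0,0,-1,0,0,0],[0,0,0,0,0,0]]';  python3 -c "
from h import *
goto([.5655,.0894,.2145],np.pi-.04)"; python3 -m jog '[[0,0,0,0,0,0],[0,0,0,0,0,0],[0,0,0,0,0,0],[0,0,0,0,0,0],[0,0,0,0,0,0],[0,0,0,0,0,0],[0,0,0,0,0,0],[0,0,0,0,0,0]]' 0 45
```

```text
t: 57.5
eef_pos: [0.5664, 0.0895, 0.2162]
ee_rot: [3.141, 0.003, 3.104]
force: [-0.6, 0.0, 0.1]
width: 0.0658
d mm [-0.9 -0.1 -1.7] rot [-0.001  0.003 -0.002]
t: 58.3
eef_pos: [0.5661, 0.0895, 0.2166]
ee_rot: [3.14, 0.003, 3.103]
force: [-0.8, 0.5, 0.9]
width: 0.0268
```

```bash
python3 -m jog '[[0,0,0,0,0,0],[0,0,3,0,0,0],[0,0,3,0,0,0],[0,0,3,0,0,0],[0,0,3,0,0,0]]';python3 -m jog '[[0,0,3,0,0,0],[0,0,1.5,0,0,0]]'
```

```text
t: 58.8
eef_pos: [0.5649, 0.0896, 0.2259]
ee_rot: [3.141, -0.002, 3.103]
force: [2.7, -0.2, -9.1]
width: 0.0268
t: 59.0
eef_pos: [0.5644, 0.0896, 0.2298]
ee_rot: [3.141, -0.004, 3.102]
force: [0.9, -0.1, -10.2]
width: 0.0271
```

```bash
python3 -m jog '[[-4,0.2,0.3,0,0,0],[-8,0.3,0.3,0,0,0],[-10,0.4,0.2,0,0,0],[-10,0.4,0.2,0,0,0]]';  python3 -m jog '[[-10,0.4,0.2,0,0.005,0],[-10,0.4,0.2,0,0,0],[-10,0.4,0.2,0,0,0],[-10,0.4,0.2,0,0,0]]'
```

```text
t: 59.4
eef_pos: [0.5303, 0.0908, 0.2297]
ee_rot: [3.142, -0.005, 3.101]
force: [1.2, 1.0, -9.7]
width: 0.0267
t: 59.8
eef_pos: [0.486, 0.0926, 0.2312]
ee_rot: [3.141, -0.009, 3.102]
force: [1.6, 0.8, -10.2]
width: 0.027
```

```bash
python3 -m jog '[[-10,0.4,-0.5,0,-0.005,0],[-10,0.4,0,0,0,0],[-7,0.3,0,0,0,0],[-4,0.2,0,0,0,0]]';  python3 -m jog '[[-4,0.2,0,0,0,0],[-4,0.2,0,0,0,0]]';  python3 -m jog '[[-3,0.2,0,0,0,0]]'
```

```text
t: 60.2
eef_pos: [0.4509, 0.0939, 0.231]
ee_rot: [3.14, -0.003, 3.102]
force: [2.2, 0.0, -10.1]
width: 0.0274
t: 60.4
eef_pos: [0.4437, 0.0944, 0.2317]
ee_rot: [3.14, -0.0, 3.103]
force: [17.5, -7.0, -10.9]
width: 0.0267
t: 60.5
eef_pos: [0.4437, 0.0944, 0.232]
ee_rot: [3.14, 0.006, 3.103]
force: [27.4, -8.4, -29.6]
width: 0.027
```

```bash
python3 -m jog '[[0.5,-0.2,-3,0,-0.003,0],[0,0,-3,0,0,0],[0,0,-3,0,0,0],[0,0,-3,0,0,0],[0,0,-2,0,0,0]]';python3 -m jog '[[0,0,-1,0,0,0]]'
```

```text
t: 61.0
eef_pos: [0.4445, 0.0941, 0.2176]
ee_rot: [3.141, 0.009, 3.103]
force: [-0.2, 1.3, -5.3]
width: 0.0268
t: 61.1
eef_pos: [0.4444, 0.0941, 0.2166]
ee_rot: [3.141, 0.009, 3.103]
force: [-0.2, 0.4, -6.3]
width: 0.0267
```

```bash
python3 -m jog '[[0,0,-1,0,0,0],[3,0,0,0,0,0],[3,0,0,0,0,0]]';python3 -m jog '[[-1,0,0,0,0,0],[0,0,0,0,0,0]]'; python3 -m jog '[[0,0,0,0,0,0],[0,0,0,0,0,0],[0,0,0,0,0,0],[0,0,0,0,0,0],[0,0,0,0,0,0],[0,0,0,0,0,0]]' 0.75 20; python3 -m jog '[[0,0,15,0,0,0],[0,0,30,0,0,0],[0,0,40,0,0,0],[0,-10,40,0,0,0],[0,-10,40,0,0,0],[0,0,20,0,0,0],[0,0,0,0,0,0],[0,0,0,0,0,0],[0,0,0,0,0,0]]' 1;python3 - <<'E'
from h import *
im,K,M=grab('wrist','w16.png');print(status.get_state()['eef_pos'])
im2,_,_=grab('side')
cv2.imwrite('pics/c16.png',np.hstack([cv2.resize(im[100:340,180:460],(466,400)),cv2.resize(im2[120:220,280:360],(320,400),interpolation=2)]))
E
```

```text
t: 61.4
eef_pos: [0.4467, 0.0939, 0.2164]
ee_rot: [3.141, 0.002, 3.103]
force: [-22.7, 7.2, 12.4]
width: 0.0269
t: 61.6
eef_pos: [0.4453, 0.0942, 0.2167]
ee_rot: [3.14, 0.001, 3.103]
force: [-1.0, 0.1, -5.4]
width: 0.027
t: 62.2
eef_pos: [0.4486, 0.0945, 0.2195]
ee_rot: [3.139, 0.008, 3.104]
force: [0.6, 0.2, -0.8]
width: 0.0644
t: 63.1
eef_pos: [0.4464, 0.0722, 0.4105]
ee_rot: [3.141, 0.007, 3.104]
force: [0.1, 0.2, -0.1]
width: 0.0876
[0.44627858 0.07219423 0.41016182]
```

The tug at 23 N moved it only 1–2 mm, so the pin is engaged. The viewer limit is reached, so the last check is numeric.

```bash
python3 - <<'E'
from h import *
im,K,M=grab('wrist')
for z in(.262,.277): print('expected knob top',z,proj(K,M,[.4438,.0938,z]))
e=proj(K,M,[.4438,.0938,.262]).astype(int);m=np.zeros(im.shape[:2],np.uint8)
m[e[1]-40:e[1]+32,e[0]-40:e[0]+40]=(im.max(2)<60)[e[1]-40:e[1]+32,e[0]-40:e[0]+40]*255
m=cv2.morphologyEx(m,cv2.MORPH_OPEN,np.ones((7,7)))
c=max(cv2.findContours(m,0,2)[0],key=cv2.contourArea);print('knob bbox',cv2.boundingRect(c))
g,_=[None,None];h=proj(K,M,[.566,.0895,.218]).astype(int);print('open hole px',h,im[h[1],h[0]],im[h[1],h[0]+15])
b=proj(K,M,[.4383,.2019,.212]);print('bar grip px',b,im[int(b[1]),int(b[0])])
# from the first shut view, same test
d=np.load('w2.npz');K0,M0=d['K'],d['M'];i0=cv2.imread('pics/w2.png');print(proj(K0,M0,[.4438,.0938,.262]))
m=np.zeros(i0.shape[:2],np.uint8);m[180:245,285:350]=(i0.max(2)<60)[180:245,285:350]*255;m=cv2.morphologyEx(m,cv2.MORPH_OPEN,np.ones((7,7)));print([cv2.boundingRect(c) for c in cv2.findContours(m,0,2)[0]])
E
```

```text
expected knob top 0.262 [324.36410456 193.47597596]
expected knob top 0.277 [324.43488083 198.16544304]
knob bbox (311, 190, 25, 16)
open hole px [214 181] [35 36 35] [187 184 184]
bar grip px [331.62988927 265.14591121] [161 157 160]
[316.20893055 219.08746634]
[(297, 193, 39, 44)]
```

```bash
python3 -c "
from h import *
print(workorder.job_done())"
```

```text
the job is handed in; nothing more can be done
None
```

The job is handed in, at about 63 s of the 210 s. In order:

- **Open:** I pulled the plunger and slid the cover 122 mm to its open stop. The pin dropped home.
- **Blocks:** All four stand side by side on the nest. The picture showed them within about 0.2 mm of the line between the bar-support lips.
- **Bar:** It lies between the lips on both supports, over the middle of every block, as the last picture I could view showed.
- **Shut:** I pulled the plunger again and slid the cover to its shut stop. The knob was back at the height where I gripped it with the pin home. A 23 N tug did not slide the cover, so the pin is holding. The arm is clear.

**Checks that failed or disagreed:**
- **Fingertips:** They touched about 26 mm short of where the reported TCP put them. I found this by touching the knob top, after one empty closing above the knob, and corrected for it afterwards.
- **Final check of the shut cover:** The viewer had reached its 16-picture limit, so this was by numbers only. The knob's column matched, its outline came out smaller than expected but fitted the pin being down, and the open hole was uncovered. The sample at the bar grip's spot read light grey, so it did not confirm the bar through the panel.
- **Other things on the shelf:** I did not move toward them, and did not check them again at the end.

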